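Walk the marble rolling pin end over end to its rest

ROBOT

A 6-joint arm with a two-finger parallel gripper is mounted at the origin on a cart in front of the work surface, level with it; the furniture and walls round the work are solid. World frame = base frame: x ahead of the robot, y to its left, z up, the work surface at z = 0. Lengths are in m, angles in rad, forces in N, time in s.
With the tool pointing down it reaches from about 0.225 to 0.725 m from the base axis. Payload 3.1 kg.
Tool frame: the origin (TCP) lies at the very end of the fingers, on their centre line; the grasp point (between the pads) lies 19 mm behind it (env.grip_depth is the distance from the TCP to the grasp point, in m); z points along the fingers, y is the line along which they close (so a half turn about z gives the same grasp; the last joint's range is limited). The gripper opens to 85 mm and grips with 20 to 120 N. Pads are 22 mm wide; open, the fingers measure 114 mm over their backs; the gripper's body (76 mm by 85 mm) begins 54 mm behind the grasp point. The pads swing forward as they close: fully open they stand 13 mm farther back than shut.
Start: joints at [-1.33, 0.048, 0.099, 1.622, 0, 1.443], TCP at [0.189, -0.49, 0.231] pointing down, gripper open.
Joint ranges: [-2.91, 2.91], [-0.99, 1.94], [-1.21, 1.42], [-2.12, 2.29], [-1.49, 1.47], [-3.14, 3.14]. Speed limits (rad/s): [2.79, 2.79, 3.14, 3.14, 3.14, 3.14].

INTERFACE

Orientations are given as a unit quaternion [x, y, z, w].
In Python, from rig import env gives the robot as it stands. The module is installed in compiled form; this text tells all that it offers.
- The arm moves only by the tool servo_tool, never from a script. Its argument "series" is a list of rows, each an object with "turn": the turn, a rotation vector about the tool's x, y, z in units of 5 degrees (1.0 is 5 degrees), a list of three; "offset": the shift along the tool's x, y, z in units of 25 mm (1.0 is 25 mm), a list of three; "hand": the finger opening in mm, from 0 to 85.4. A call has 1 to 8 rows; each row is the pose to reach, as a shift and turn from the pose commanded when the call began, along the tool's axes at that moment; what a row does not reach only later rows make up. A row lasts 1/8 s, in which the tool goes at most 62.5 mm and 10.7 degrees, less where a joint would pass 70% of its speed; a pose out of reach is approached as far as the arm can. A call with a gripper value outside its range is refused whole. The fingers move at their own pace and stop on an object; "newtons" is the grip in N (left out, the last holds). Time passes only in rows, so rows that repeat a pose let the fingers close. It gives the time, the measured TCP pose, the force, the opening and the grip force at its end, in the units of the state.
- env.get_obs(): the state, without advancing time (a new reading comes with each control period).
- env.grab_frame(name): name is "scene" or "top" or "wrist"; returns a dict with "pixels" (420x560x3 uint8, blue, green, red), "range_z" (420x560 float32, m along the optical axis (not along the pixel's ray), 0 where there is no reading), "K" (3x3 intrinsics, pixels), "T" (4x4, takes a point from camera to world coordinates). Camera axes: x right, y up, looking along -z (the intrinsics and any distortion apply to the point x, -y, -z); pixel columns grow to the right and rows downward; lengths in m; the calibration is good to about 2 mm. The wrist camera is an equidistant fisheye: a pixel r from the principal point sees the ray r / f radians off the axis. A picture is of the moment at which its call begins.
- env.hand_in(): hands the job in; it is judged then, once.
Trained networks look in a picture, given as the dict that the camera call returned (one of the last four; its "shot" number tells which), for a name from the list of things; names that differ only in an ending like _2 or _b are one class to them, and where a whole thing is asked for, a point or a joint stands for the part that bears it (a point fixed in the world has none). Each returns a list of dicts, best first, with "score" (0 to 1); they miss things now and then, are a little off and sometimes report something else, mostly with a low value. They report only what shows in the picture. A call takes as long as a camera call. They do not tell look-alikes from the thing itself.
- env.look_for(query, picture): "location" ([x, y, z] in m, in world coordinates, good to about 4 mm: the middle of the surface that is visible of it).
- env.trace(query, picture): "mask" (420x560 bool, what is visible of it).
- env.tip_of(query, picture): "location" ([x, y, z] in m, in world coordinates, good to about 4 mm: a listed point, or the origin of a listed thing).
The state is a dict: "time_s": time; "qpos": joint angles; "joint_velocities": joint speeds; "tau": joint torques, N m; "tcp_pos": TCP position; "ee_rot": TCP orientation; "wrist_force": force on the tool from outside, world axes, zero at the start; "ft_torque": the same for the moment, N m; "grip_width": finger opening in m; "finger_force": force on a finger pad.
Only numpy, scipy, OpenCV 4.12 (cv2) and the standard library are available. Lean on these libraries where they do the work, as an engineer would, in place of code of your own. Each camera call takes 0.05 s, during which the arm holds its last target. There are 200 camera calls.

TASK

Walk the heavy marble rolling pin end over end across the worktop to its two-rod rest: stand it up on the end nearer the rest, lay it down beyond that end on the bare worktop, then stand it up on its other end and lay it into the rest, so that it ends settled in the groove between the rods, with its middle over the middle of the rest. Stand it up close to where its near end lay, keep one end of the pin down on the worktop or the rest throughout (raised at most a finger's breadth to shift it into line), and lay it down gently instead of letting it topple or fall. Leave the shakers and the glass where they stand.

Things in the scene. Friction and masses are not known exactly. Their poses are not given: they have to be found in the camera images.
- pin: marble rolling pin without handles: a plain cylinder 36 mm across, 150 mm long, 0.3 to 0.55 kg, flat ends, one capped in brass, one in dark wood (flush, 14 mm long). Origin at its middle on its axis; x runs along it to the brass end. It starts lying on the worktop, axis 18 mm up, roughly along y, on the left or the right. It stands steadily on either end; lying, it can roll if pushed.
- brass_end (a point): centre of the flat end face with the brass cap, 75 mm from the pin's middle along +x of the pin
- wood_end (a point): centre of the flat end face with the dark wood cap, 75 mm from the pin's middle along -x of the pin
- rest: fixed pin rest on the worktop, on the other side from the pin: two parallel steel rods 60 mm long, 12 mm thick, 34 mm apart centre to centre, tops 13 mm above the worktop, on low cross feet 78 mm long. The groove between the rods runs along the rest's x axis, roughly along world y. Origin on the worktop under its middle; z up.
- rest_seat (a point): where the middle of the seated pin's axis comes to lie: over the middle of the rest, 24 mm above the worktop. The seated pin overhangs the rods by 45 mm at each end and its underside is 6 mm above the worktop.
- tumbler_b: clear drinking glass, 81 mm wide, 91 mm high, bystander at the back right; origin under its middle
- spice_shaker: brown-filled glass shaker with grey top, 44 mm wide, 90 mm high, bystander at the back right; origin under its middle
- salt_shaker: white-filled glass shaker with grey top, 44 mm wide, 90 mm high, bystander at the back; origin under its middle
Not all that is in view belongs to the job. There is more than one size of the pin; the one meant has the size given above. Of the things that look like the rest, take the one that is farthest to the robot's right at the start.

How it is judged:
By the outcome, as a careful person would: the job done as asked, in the order asked, and still so for the second after the job is handed in, with the robot touching nothing.
It also fails if it takes over 72 s, if anything falls off the work surface, if the arm or the gripper's body presses on something with over 40 N, if the wrist force passes 120 N, or if a joint passes its speed limit or range.

## Working session

There is one attempt and no reset: what is moved stays moved. The work goes in short steps, Python scripts to look and compute and a tool call to move; the robot and the scene stay as the last step left them, time stands still between calls to the robot, and variables do not carry over. Pictures are saved under pics/ and viewed, at most 10 in all, crops included, and the job is handed in when it is done.

Besides the shell and the picture viewer there is one more tool, called after ">>>" as name([rows], argument=value, ...), one row to a line, values as JSON. servo_tool: Moves the arm, as the interface text tells. Its arguments: {"type":"object","properties":{"series":{"type":"array"},"newtons":{"type":"number"}},"required":["series"]}

```bash
mkdir -p pics
python3 - <<'E'
from rig import env
import cv2,numpy as np
o=env.get_obs(); print(o['time_s'],o['tcp_pos'],o['ee_rot'],env.grip_depth)
fs={}
for n in ['top','scene']:
    f=env.grab_frame(n); fs[n]=f; cv2.imwrite(f'pics/{n}0.png',f['pixels'])
    for q in ['pin','rest','tumbler_b','spice_shaker','salt_shaker']:
        for d in env.look_for(q,f)[:4]: print(n,q,'look',round(d['score'],2),np.round(d['location'],3))
    for q in ['pin','brass_end','wood_end','rest','rest_seat']:
        for d in env.tip_of(q,f)[:4]: print(n,q,'tip',round(d['score'],2),np.round(d['location'],3))
E
```

```text
0.0 [ 0.18910473 -0.489114    0.23014933] [ 9.83044540e-01  1.83363366e-01 -5.43667176e-05 -1.14284489e-03] 0.0187
top pin look 0.84 [0.435 0.422 0.018]
top pin look 0.63 [0.433 0.212 0.036]
top rest look 0.8 [0.536 0.185 0.01 ]
top rest look 0.65 [ 0.46  -0.133  0.006]
top tumbler_b look 0.64 [ 0.649 -0.343  0.036]
top spice_shaker look 0.49 [ 0.653 -0.249  0.077]
top salt_shaker look 0.73 [ 0.633 -0.001  0.078]
top pin tip 0.58 [0.438 0.216 0.018]
top pin tip 0.53 [0.438 0.424 0.008]
top brass_end tip 0.64 [0.472 0.467 0.013]
top wood_end tip 0.89 [0.437 0.14  0.014]
top wood_end tip 0.79 [0.408 0.379 0.012]
top rest tip 0.51 [0.534 0.186 0.001]
top rest tip 0.49 [ 0.461 -0.134 -0.001]
top rest_seat tip 0.8 [ 0.461 -0.136  0.025]
top rest_seat tip 0.77 [0.532 0.184 0.027]
scene pin look 0.97 [0.431 0.228 0.029]
scene pin look 0.85 [0.436 0.43  0.025]
scene rest look 0.8 [0.531 0.193 0.008]
scene rest look 0.59 [0.636 0.008 0.049]
scene rest look 0.54 [ 0.461 -0.133  0.008]
scene tumbler_b look 0.88 [ 0.642 -0.314  0.065]
scene tumbler_b look 0.64 [ 0.656 -0.245  0.054]
scene tumbler_b look 0.25 [ 0.459 -0.133  0.006]
scene spice_shaker look 0.68 [ 0.656 -0.247  0.052]
scene salt_shaker look 0.77 [0.634 0.008 0.053]
scene pin tip 0.64 [0.44  0.425 0.012]
scene pin tip 0.57 [0.435 0.217 0.017]
scene brass_end tip 0.97 [0.47  0.472 0.014]
scene brass_end tip 0.67 [0.441 0.29  0.021]
scene wood_end tip 0.96 [0.436 0.146 0.021]
scene wood_end tip 0.35 [0.435 0.218 0.014]
scene rest tip 0.89 [ 0.536  0.19  -0.003]
scene rest tip 0.77 [ 0.463 -0.137 -0.004]
scene rest_seat tip 0.86 [0.531 0.187 0.027]
scene rest_seat tip 0.48 [ 0.462 -0.138  0.021]
```

View pics/top0.png

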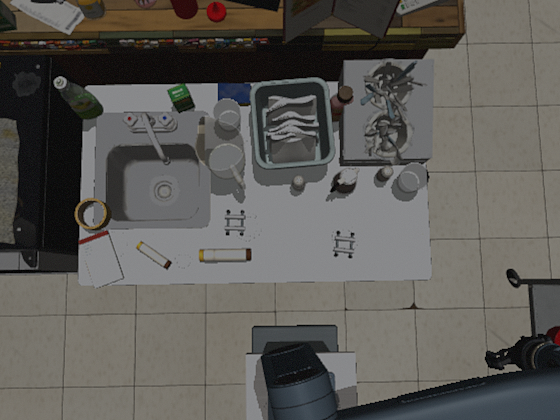

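View pics/scene0.png

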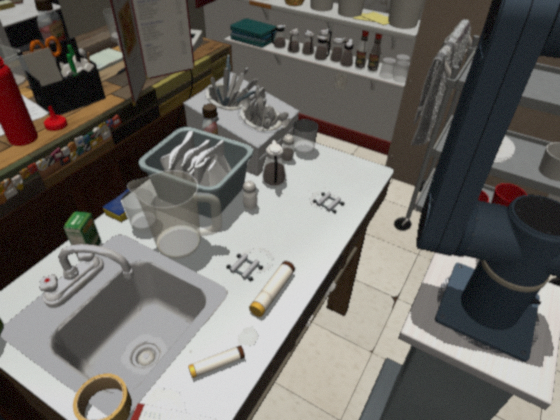

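The top view shows the 150 mm pin at px (225,255), with brass to the left (+y) and wood to the right. The target rest is at px (344,243), the farthest to the right. The shorter pin at (154,254) and the rest at (235,222) are decoys.

```bash
cat > h.py <<'E'
import numpy as np, json, cv2, os
from scipy.spatial.transform import Rotation as R
from rig import env
RA=R.from_matrix(np.array([[0,1,0],[1,0,0],[0,0,-1]]))  # tool x=+y, y=+x, z down
def rot(tilt=0,yaw=0): # tilt about closing axis (+ : +y->+z), yaw about world z, deg
    return R.from_euler('z',yaw,degrees=True)*R.from_euler('x',tilt,degrees=True)*RA
def cmd(): # last commanded pose: file, else measured
    if os.path.exists('cmd.json'):
        d=json.load(open('cmd.json')); return np.array(d['p']),R.from_quat(d['q'])
    o=env.get_obs(); return np.array(o['tcp_pos']),R.from_quat(o['ee_rot'])
def meas(): 
    o=env.get_obs(); return np.array(o['tcp_pos']),R.from_quat(o['ee_rot'])
def rows(poses,hand,start=None,save=True):
    """poses: list of (p,Rot); prints rows of turn/offset from the start pose; stores last as commanded"""
    p0,r0=start or cmd()
    for k in range(0,len(poses),8):
        out=[]
        for p,r in poses[k:k+8]:
            t=np.round((r0.inv()*r).as_rotvec(degrees=True)/5,2)+0.; o=np.round(r0.inv().apply(p-p0)/.025,2)+0.
            out.append({"turn":t.tolist(),"offset":o.tolist(),"hand":hand})
        p0,r0=p0+r0.apply(o*.025), r0*R.from_rotvec(t*5,degrees=True)
        print(json.dumps(out))
    if save: json.dump(dict(p=p0.tolist(),q=r0.as_quat().tolist()),open('cmd.json','w'))
def st():
    o=env.get_obs(); p,r=meas()
    print('t',round(o['time_s'],2),'tcp',np.round(p,4),'F',np.round(o['wrist_force'],1),'w',round(o['grip_width'],4),'ff',np.round(o['finger_force'],1),'q',np.round(o['qpos'],2))
    c,cr=cmd(); print('err mm',np.round((p-c)*1e3,1),'rot',np.round((cr.inv()*r).as_rotvec(degrees=True),1))
def cloud(f,mask=None,fish=False):
    K=f['K'];z=f['range_z'];v,u=np.nonzero((z>0)&(mask if mask is not None else True));d=z[v,u]
    x=(u-K[0,2])/K[0,0];y=(v-K[1,2])/K[1,1]
    if fish:
        r=np.hypot(x,y);s=np.where(r>1e-9,np.tan(r)/np.maximum(r,1e-9),1);x,y=x*s,y*s
    P=np.c_[x*d,-y*d,-d]
    return P@f['T'][:3,:3].T+f['T'][:3,3]
E
python3 - <<'E'
from h import *
rows([(np.array([.44,-.134,.25]),rot())]*8,85)
f=env.grab_frame('top')
for q in ['pin','rest']:
    for d in env.trace(q,f)[:3]:
        P=cloud(f,d['mask']); 
        if len(P)<10: continue
        P=P[P[:,2]>(.02 if q=='pin' else .004)]; c=P.mean(0); w,V=np.linalg.eigh(np.cov(P[:,:2].T)); v=V[:,1]
        print(q,round(d['score'],2),len(P),c.round(4),'ang',np.degrees(np.arctan2(v[1],v[0])).round(1),np.ptp(P@np.r_[v,0]).round(3),P[:,2].max().round(3))
E
```

```text
[{"turn": [0.0, 0.0, -13.77], "offset": [14.49, -9.66, -0.75], "hand": 85}, {"turn": [0.0, 0.0, -13.77], "offset": [14.49, -9.66, -0.75], "hand": 85}, {"turn": [0.0, 0.0, -13.77], "offset": [14.49, -9.66, -0.75], "hand": 85}, {"turn": [0.0, 0.0, -13.77], "offset": [14.49, -9.66, -0.75], "hand": 85}, {"turn": [0.0, 0.0, -13.77], "offset": [14.49, -9.66, -0.75], "hand": 85}, {"turn": [0.0, 0.0, -13.77], "offset": [14.49, -9.66, -0.75], "hand": 85}, {"turn": [0.0, 0.0, -13.77], "offset": [14.49, -9.66, -0.75], "hand": 85}, {"turn": [0.0, 0.0, -13.77], "offset": [14.49, -9.66, -0.75], "hand": 85}]
pin 0.74 622 [0.4337 0.2118 0.0323] ang 90.2 0.148 0.043
pin 0.62 266 [0.4372 0.4198 0.0247] ang 55.2 0.109 0.034
pin 0.34 457 [ 0.6489 -0.3412  0.0601] ang 127.9 0.08 0.097
rest 0.71 203 [0.5306 0.1846 0.0108] ang -178.8 0.07 0.022
rest 0.59 241 [ 0.4604 -0.1381  0.0105] ang -162.2 0.087 0.018
```

>>> servo_tool([
  {"turn": [0, 0, -13.77], "offset": [14.49, -9.66, -0.75], "hand": 85},
  {"turn": [0, 0, -13.77], "offset": [14.49, -9.66, -0.75], "hand": 85},
  {"turn": [0, 0, -13.77], "offset": [14.49, -9.66, -0.75], "hand": 85},
  {"turn": [0, 0, -13.77], "offset": [14.49, -9.66, -0.75], "hand": 85},
  {"turn": [0, 0, -13.77], "offset": [14.49, -9.66, -0.75], "hand": 85},
  {"turn": [0, 0, -13.77], "offset": [14.49, -9.66, -0.75], "hand": 85},
  {"turn": [0, 0, -13.77], "offset": [14.49, -9.66, -0.75], "hand": 85},
  {"turn": [0, 0, -13.77], "offset": [14.49, -9.66, -0.75], "hand": 85},
])

```text
time_s: 2.25
tcp_pos: [0.4418, -0.1303, 0.2503]
ee_rot: [0.704, 0.71, 0.001, 0.0]
wrist_force: [-0.9, -0.5, 0.3]
grip_width: 0.085
finger_force: 0.0
```

Run:
```python
from h import *
st()
f=env.grab_frame('wrist'); cv2.imwrite('pics/w1.png',f['pixels'])
print(f['T'].round(3),f['K'].round(1)); 
for q in ['rest','rest_seat']:
    for d in env.tip_of(q,f)[:3]: print(q,d['score'],np.round(d['location'],4))
for d in env.trace('rest',f)[:3]:
    P=cloud(f,d['mask'],True);P=P[(P[:,2]>.0085)&(P[:,2]<.03)]
    c=P.mean(0); w,V=np.linalg.eigh(np.cov(P[:,:2].T)); v=V[:,1]
    r=cv2.minAreaRect(P[:,:2].astype(np.float32)*1000)
    print(round(d['score'],2),len(P),c.round(4),'ang',np.degrees(np.arctan2(v[1],v[0])).round(1),r)
```

```text
t 2.25 tcp [ 0.4418 -0.1303  0.2503] F [-0.9 -0.5  0.3] w 0.085 ff 0.0 q [-0.43 -0.11 -0.02  1.66  0.    1.13]
err mm [1.7 3.6 0.2] rot [-0.1  0.  -0.5]
[[ 1.    -0.007 -0.004  0.442]
 [ 0.008  0.952  0.305 -0.052]
 [ 0.001 -0.305  0.952  0.392]
 [ 0.     0.     0.     1.   ]] [[325.2   0.  278.2]
 [  0.  325.2 206. ]
 [  0.    0.    1. ]]
rest 0.95 [ 0.461  -0.139   0.0005]
rest_seat 0.73 [ 0.4643 -0.1349  0.0221]
0.62 843 [ 0.4625 -0.1351  0.0115] ang 95.1 ((462.87957763671875, -135.59332275390625), (60.41423034667969, 45.094276428222656), 83.385498046875)
```

View pics/w1.png

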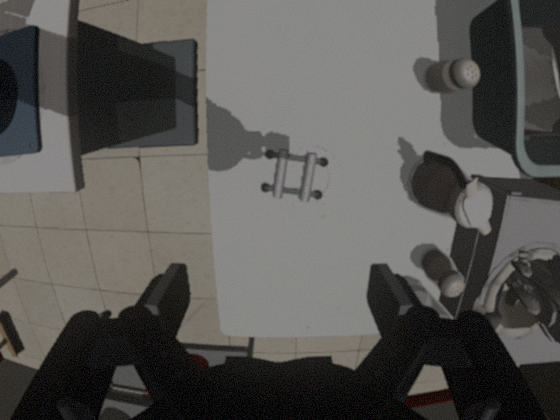

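The wrist view shows the rest's rods running from px (283,152) to (278,197) and from (311,153) to (306,200). The groove is therefore yawed about -6.4° from +y, with its middle near (0.463,-0.135). Next is the pre-grasp over the pin, tilted -25°.

```bash
cat >> h.py <<'E'
def tcp(g,tilt,yaw=0,back=0):
    r=rot(tilt,yaw); return np.asarray(g)+r.apply([0,0,env.grip_depth-back]),r
E
python3 - <<'E'
from h import *
rows([tcp([.435,.245,.022],-25,0,.13)]*8,60)
E
```

```text
[{"turn": [0.0, -5.0, 0.0], "offset": [17.04, -0.21, 5.09], "hand": 60}, {"turn": [0.0, -5.0, 0.0], "offset": [17.04, -0.21, 5.09], "hand": 60}, {"turn": [0.0, -5.0, 0.0], "offset": [17.04, -0.21, 5.09], "hand": 60}, {"turn": [0.0, -5.0, 0.0], "offset": [17.04, -0.21, 5.09], "hand": 60}, {"turn": [0.0, -5.0, 0.0], "offset": [17.04, -0.21, 5.09], "hand": 60}, {"turn": [0.0, -5.0, 0.0], "offset": [17.04, -0.21, 5.09], "hand": 60}, {"turn": [0.0, -5.0, 0.0], "offset": [17.04, -0.21, 5.09], "hand": 60}, {"turn": [0.0, -5.0, 0.0], "offset": [17.04, -0.21, 5.09], "hand": 60}]
```

>>> servo_tool([
  {"turn": [0, -5, 0], "offset": [17.04, -0.21, 5.09], "hand": 60},
  {"turn": [0, -5, 0], "offset": [17.04, -0.21, 5.09], "hand": 60},
  {"turn": [0, -5, 0], "offset": [17.04, -0.21, 5.09], "hand": 60},
  {"turn": [0, -5, 0], "offset": [17.04, -0.21, 5.09], "hand": 60},
  {"turn": [0, -5, 0], "offset": [17.04, -0.21, 5.09], "hand": 60},
  {"turn": [0, -5, 0], "offset": [17.04, -0.21, 5.09], "hand": 60},
  {"turn": [0, -5, 0], "offset": [17.04, -0.21, 5.09], "hand": 60},
  {"turn": [0, -5, 0], "offset": [17.04, -0.21, 5.09], "hand": 60},
])

```text
time_s: 3.45
tcp_pos: [0.4348, 0.2929, 0.1201]
ee_rot: [0.69, 0.69, -0.155, 0.152]
wrist_force: [0.3, -0.8, -0.1]
grip_width: 0.0598
finger_force: 0.0
```

```bash
cat >> h.py <<'E'
def pinlook(f,fish=True):
    for q in ['brass_end','wood_end','pin']:
        for d in env.tip_of(q,f)[:2]: print(q,round(d['score'],2),np.round(d['location'],4))
    for d in env.trace('pin',f)[:2]:
        P=cloud(f,d['mask'],fish)
        if len(P)<50: continue
        c=np.median(P,0); P=P[np.linalg.norm(P-c,axis=1)<.1]; c=P.mean(0); w,V=np.linalg.eigh(np.cov(P.T)); v=V[:,2]; s=(P-c)@v
        print('mask',round(d['score'],2),len(P),'c',c.round(4),'axis',v.round(3),'ends',(c+v*s.min()).round(4),(c+v*s.max()).round(4),'x,y,z ranges',np.percentile(P,[1,99],axis=0).round(3).tolist())
E
python3 - <<'E'
from h import *
st()
f=env.grab_frame('wrist'); cv2.imwrite('pics/w2.png',f['pixels']); pinlook(f)
E
```

```text
t 3.45 tcp [0.4348 0.2929 0.1201] F [ 0.3 -0.8 -0.1] w 0.0598 ff 0.0 q [ 0.66  0.37  0.18  1.67 -0.34  2.28]
err mm [-0.2  0.7 -2.8] rot [ 0.2 -0.1 -0.1]
brass_end 0.59 [0.4385 0.291  0.0172]
wood_end 0.65 [0.41   0.3736 0.0124]
wood_end 0.6 [0.4386 0.1397 0.0201]
pin 0.7 [0.4372 0.2167 0.0175]
pin 0.34 [ 0.4611 -0.1347  0.0192]
mask 0.61 5525 c [0.437  0.2427 0.0294] axis [-0.005  0.998 -0.063] ends [0.4375 0.1497 0.0352] [0.4368 0.2917 0.0263] x,y,z ranges [[0.42, 0.152, 0.004], [0.454, 0.29, 0.036]]
mask 0.59 1958 c [0.4186 0.3908 0.0228] axis [-0.856 -0.518 -0.003] ends [0.4384 0.4028 0.0229] [0.3993 0.3792 0.0227] x,y,z ranges [[0.402, 0.375, 0.013], [0.437, 0.402, 0.026]]
```

View pics/w2.png

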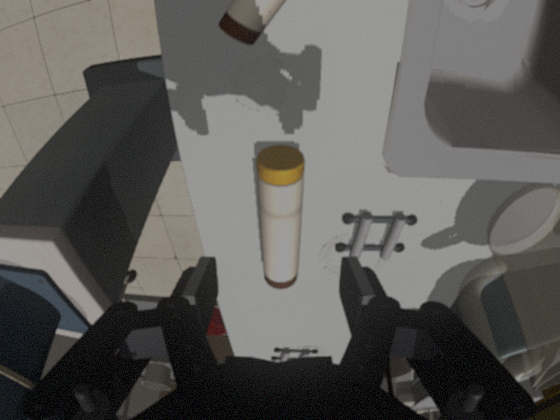

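The wrist view shows the pin running from brass at px (280,160) to wood at px (281,280). Its axis is at x≈0.437, y 0.1405–0.2905. I'll go in and grip.

Run:
```python
from h import *
rows([tcp([.437,.25,.022],-25,0,b) for b in (.1,.07,.04,.02,.008,0,0,0)],56)
```

```text
[{"turn": [0.0, 0.0, 0.0], "offset": [0.18, 0.08, 1.12], "hand": 56}, {"turn": [0.0, 0.0, 0.0], "offset": [0.18, 0.08, 2.32], "hand": 56}, {"turn": [0.0, 0.0, 0.0], "offset": [0.18, 0.08, 3.52], "hand": 56}, {"turn": [0.0, 0.0, 0.0], "offset": [0.18, 0.08, 4.32], "hand": 56}, {"turn": [0.0, 0.0, 0.0], "offset": [0.18, 0.08, 4.8], "hand": 56}, {"turn": [0.0, 0.0, 0.0], "offset": [0.18, 0.08, 5.12], "hand": 56}, {"turn": [0.0, 0.0, 0.0], "offset": [0.18, 0.08, 5.12], "hand": 56}, {"turn": [0.0, 0.0, 0.0], "offset": [0.18, 0.08, 5.12], "hand": 56}]
```

>>> servo_tool([
  {"turn": [0, 0, 0], "offset": [0.18, 0.08, 1.12], "hand": 56},
  {"turn": [0, 0, 0], "offset": [0.18, 0.08, 2.32], "hand": 56},
  {"turn": [0, 0, 0], "offset": [0.18, 0.08, 3.52], "hand": 56},
  {"turn": [0, 0, 0], "offset": [0.18, 0.08, 4.32], "hand": 56},
  {"turn": [0, 0, 0], "offset": [0.18, 0.08, 4.8], "hand": 56},
  {"turn": [0, 0, 0], "offset": [0.18, 0.08, 5.12], "hand": 56},
  {"turn": [0, 0, 0], "offset": [0.18, 0.08, 5.12], "hand": 56},
  {"turn": [0, 0, 0], "offset": [0.18, 0.08, 5.12], "hand": 56},
])

```text
time_s: 4.7
tcp_pos: [0.4376, 0.2426, 0.0057]
ee_rot: [0.691, 0.69, -0.152, 0.153]
wrist_force: [0.6, -0.1, -0.6]
grip_width: 0.0561
finger_force: 0.0
```

Run:
```python
from h import *
st()
```

```text
t 4.7 tcp [0.4376 0.2426 0.0057] F [ 0.6 -0.1 -0.6] w 0.0561 ff 0.0 q [ 0.59  0.35 -0.08  1.4  -0.36  2.21]
err mm [0.6 0.5 0.8] rot [-0.1  0.   0. ]
```

>>> servo_tool([
  {"turn": [0, 0, 0], "offset": [0, 0, 0], "hand": 30},
  {"turn": [0, 0, 0], "offset": [0, 0, 0], "hand": 30},
  {"turn": [0, 0, 0], "offset": [0, 0, 0], "hand": 30},
  {"turn": [0, 0, 0], "offset": [0, 0, 0], "hand": 30},
  {"turn": [0, 0, 0], "offset": [0, 0, 0], "hand": 30},
], newtons=80)

```text
time_s: 5.32
tcp_pos: [0.4373, 0.243, 0.0058]
ee_rot: [0.69, 0.69, -0.152, 0.153]
wrist_force: [-0.8, 2.4, 5.8]
grip_width: 0.0337
finger_force: 79.8
```

Run:
```python
from h import *
st()
```

```text
t 5.33 tcp [0.4373 0.243  0.0058] F [-0.8  2.4  5.8] w 0.0337 ff 79.8 q [ 0.59  0.35 -0.08  1.4  -0.36  2.21]
err mm [0.4 0.8 0.9] rot [-0.1  0.1 -0. ]
```

```bash
cat >> h.py <<'E'
def pivot(e0,e1,ths,yaw=0,lift=.003,e0z=0,e1z=0):
    """tool poses turning about the end edge that goes from xy e0 to e1 while the angle (deg, + raises the +y end) runs over ths"""
    p0,r0=cmd(); E0=np.array([*e0,e0z]); out=[]
    for t in ths:
        s=t/ths[-1]; k=s*s*(3-2*s); E=np.array([*e0,0])*(1-k)+np.array([*e1,0])*k; E[2]=e0z+(e1z-e0z)*k+lift*np.sin(np.pi*s)
        q=R.from_euler('z',yaw,degrees=True)*R.from_euler('x',t,degrees=True)*R.from_euler('z',-yaw,degrees=True)
        out.append((E+q.apply(p0-E0),q*r0))
    return out
E
python3 - <<'E'
from h import *
rows(pivot([.437,.1405],[.437,.1485],list(np.arange(6,91,6)),lift=.004)+[],30)
E
```

```text
[{"turn": [0.0, 1.2, 0.0], "offset": [-0.23, 0.0, -0.4], "hand": 30}, {"turn": [0.0, 2.4, 0.0], "offset": [-0.49, 0.0, -0.77], "hand": 30}, {"turn": [0.0, 3.6, 0.0], "offset": [-0.77, 0.0, -1.12], "hand": 30}, {"turn": [0.0, 4.8, 0.0], "offset": [-1.08, 0.0, -1.43], "hand": 30}, {"turn": [0.0, 6.0, 0.0], "offset": [-1.41, 0.0, -1.71], "hand": 30}, {"turn": [0.0, 7.2, 0.0], "offset": [-1.76, 0.0, -1.94], "hand": 30}, {"turn": [0.0, 8.4, 0.0], "offset": [-2.13, 0.0, -2.13], "hand": 30}, {"turn": [0.0, 9.6, 0.0], "offset": [-2.51, 0.0, -2.27], "hand": 30}]
[{"turn": [0.0, 1.2, 0.0], "offset": [-0.19, 0.0, -0.35], "hand": 30}, {"turn": [0.0, 2.4, 0.0], "offset": [-0.43, 0.0, -0.66], "hand": 30}, {"turn": [0.0, 3.6, 0.0], "offset": [-0.7, 0.0, -0.95], "hand": 30}, {"turn": [0.0, 4.8, 0.0], "offset": [-1.01, 0.0, -1.2], "hand": 30}, {"turn": [0.0, 6.0, 0.0], "offset": [-1.35, 0.0, -1.41], "hand": 30}, {"turn": [0.01, 7.2, 0.0], "offset": [-1.72, 0.0, -1.58], "hand": 30}, {"turn": [0.01, 8.4, 0.0], "offset": [-2.12, 0.0, -1.72], "hand": 30}]
```

>>> servo_tool([
  {"turn": [0, 1.2, 0], "offset": [-0.23, 0, -0.4], "hand": 30},
  {"turn": [0, 2.4, 0], "offset": [-0.49, 0, -0.77], "hand": 30},
  {"turn": [0, 3.6, 0], "offset": [-0.77, 0, -1.12], "hand": 30},
  {"turn": [0, 4.8, 0], "offset": [-1.08, 0, -1.43], "hand": 30},
  {"turn": [0, 6, 0], "offset": [-1.41, 0, -1.71], "hand": 30},
  {"turn": [0, 7.2, 0], "offset": [-1.76, 0, -1.94], "hand": 30},
  {"turn": [0, 8.4, 0], "offset": [-2.13, 0, -2.13], "hand": 30},
  {"turn": [0, 9.6, 0], "offset": [-2.51, 0, -2.27], "hand": 30},
])

```text
time_s: 6.32
tcp_pos: [0.4357, 0.2084, 0.0814]
ee_rot: [0.693, 0.693, 0.141, -0.142]
wrist_force: [-0.3, -0.1, -5.5]
grip_width: 0.0339
finger_force: 80.2
```

Run:
```python
from h import *
st()
f=env.grab_frame('scene'); cv2.imwrite('pics/s3.png',f['pixels'][150:400,100:500]); pinlook(f,False)
f=env.grab_frame('wrist'); pinlook(f)
```

```text
t 6.33 tcp [0.4357 0.2084 0.0814] F [-0.3 -0.1 -5.5] w 0.0339 ff 80.2 q [ 0.04 -0.13 -0.43  1.26  0.4   1.62]
err mm [ -1.2  64.7 -20.3] rot [  0.  -41.9   0.1]
brass_end 0.7 [0.4699 0.4714 0.0089]
brass_end 0.6 [0.4377 0.2305 0.1238]
wood_end 0.83 [0.4049 0.3805 0.0131]
wood_end 0.61 [0.4338 0.132  0.0123]
pin 0.8 [0.4327 0.1851 0.0654]
pin 0.78 [0.4367 0.4238 0.0136]
mask 0.88 787 c [0.4359 0.4277 0.0232] axis [-0.56  -0.828 -0.011] ends [0.4661 0.4724 0.0238] [0.4018 0.3772 0.0225] x,y,z ranges [[0.401, 0.379, 0.002], [0.471, 0.473, 0.03]]
mask 0.87 324 c [0.4297 0.22   0.1156] axis [-0.183 -0.668 -0.722] ends [0.4334 0.2337 0.1305] [0.4122 0.1562 0.0467] x,y,z ranges [[0.405, 0.154, 0.044], [0.451, 0.242, 0.137]]
brass_end 0.82 [0.4384 0.2306 0.1229]
wood_end 0.85 [0.4086 0.3783 0.0115]
pin 0.8 [0.4324 0.1813 0.066 ]
pin 0.59 [0.4408 0.4255 0.0115]
mask 0.97 12335 c [0.437  0.2091 0.1138] axis [-0.004 -0.771 -0.637] ends [0.4371 0.2291 0.1304] [0.4367 0.1403 0.057 ] x,y,z ranges [[0.421, 0.154, 0.059], [0.453, 0.241, 0.134]]
mask 0.83 1957 c [0.4259 0.3953 0.0202] axis [-0.671 -0.741 -0.028] ends [0.4583 0.431  0.0215] [0.4087 0.3763 0.0195] x,y,z ranges [[0.401, 0.373, 0.002], [0.456, 0.425, 0.026]]
```

View pics/s3.png

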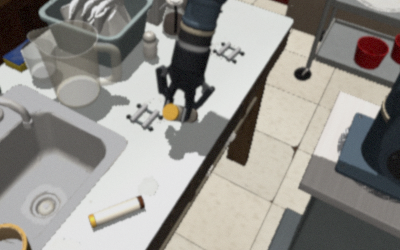

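The pin is rigidly held at about 48° with its wood end low, brass end at px (172,113) in the crop. Continuing upright.

>>> servo_tool([
  {"turn": [0, 1.2, 0], "offset": [-0.19, 0, -0.35], "hand": 30},
  {"turn": [0, 2.4, 0], "offset": [-0.43, 0, -0.66], "hand": 30},
  {"turn": [0, 3.6, 0], "offset": [-0.7, 0, -0.95], "hand": 30},
  {"turn": [0, 4.8, 0], "offset": [-1.01, 0, -1.2], "hand": 30},
  {"turn": [0, 6, 0], "offset": [-1.35, 0, -1.41], "hand": 30},
  {"turn": [0, 7.2, 0], "offset": [-1.72, 0, -1.58], "hand": 30},
  {"turn": [0, 8.4, 0], "offset": [-2.12, 0, -1.72], "hand": 30},
  {"turn": [0, 8.4, 0], "offset": [-2.12, 0, -1.72], "hand": 30},
])

```text
time_s: 7.82
tcp_pos: [0.4391, 0.1429, 0.1038]
ee_rot: [0.598, 0.593, 0.382, -0.382]
wrist_force: [-3.0, -2.4, 10.0]
grip_width: 0.0338
finger_force: 81.4
```

Run:
```python
from h import *
st()
f=env.grab_frame('wrist'); pinlook(f)
f=env.grab_frame('scene'); pinlook(f,False)
```

```text
t 7.83 tcp [0.4391 0.1429 0.1038] F [-3.  -2.4 10. ] w 0.0338 ff 81.4 q [-0.46  0.3  -0.33  1.71  0.95  0.71]
err mm [ 2.2 -0.8  2. ] rot [-0.3  0.4  0.3]
brass_end 0.65 [0.4714 0.471  0.0143]
brass_end 0.57 [0.4421 0.1314 0.151 ]
wood_end 0.63 [0.4081 0.375  0.0137]
pin 0.8 [0.4366 0.1306 0.0759]
pin 0.75 [0.4419 0.4222 0.0129]
mask 0.9 12387 c [0.4399 0.1208 0.1275] axis [-0.009 -0.153 -0.988] ends [0.4401 0.1248 0.1532] [0.4391 0.1079 0.0436] x,y,z ranges [[0.423, 0.113, 0.053], [0.456, 0.145, 0.15]]
mask 0.62 1360 c [0.4374 0.4106 0.0183] axis [-0.572 -0.82  -0.027] ends [0.4901 0.4861 0.0207] [0.4125 0.375  0.0171] x,y,z ranges [[0.401, 0.373, -0.001], [0.478, 0.484, 0.026]]
brass_end 0.84 [0.471  0.4738 0.0095]
brass_end 0.8 [0.4392 0.1329 0.1503]
wood_end 0.86 [ 0.4408  0.1314 -0.0007]
wood_end 0.58 [0.4026 0.3816 0.0163]
pin 0.96 [0.4387 0.4256 0.0094]
pin 0.77 [0.4341 0.1334 0.071 ]
mask 0.84 736 c [0.4334 0.1425 0.0929] axis [ 0.035 -0.051  0.998] ends [0.4303 0.1472 0.0023] [0.4356 0.1394 0.155 ] x,y,z ranges [[0.42, 0.119, 0.006], [0.452, 0.151, 0.153]]
mask 0.84 736 c [0.4357 0.4283 0.0239] axis [-0.566 -0.824 -0.002] ends [0.466  0.4724 0.024 ] [0.4045 0.3828 0.0238] x,y,z ranges [[0.402, 0.382, 0.011], [0.471, 0.474, 0.03]]
```

Pin stands at (0.439, 0.1315). Release it and swing over the top to the +y side.

Run:
```python
from h import *
yaw=11; u=np.array([-np.sin(np.radians(yaw)),np.cos(np.radians(yaw)),0])
g=np.array([.439,.1315,.108])+.005*u
p0,r0=cmd(); z=r0.apply([0,0,1])
rows([(p0,r0)]*2+[(p0-z*b,r0) for b in (.03,.06,.09,.105)],60)
rows([(np.array([.44,.1315,.26]),rot(0,5))]*6+[(np.array([.43,.23,.26]),rot(-40,11))]*2,60)
rows([tcp(g,-65,yaw,.10)]*6+[tcp(g,-65,yaw,b) for b in (.07,.035)],60)
rows([tcp(g,-65,yaw,b) for b in (.015,.005,0,0,0)],60)
```

```text
[{"turn": [0.0, 0.0, 0.0], "offset": [0.0, 0.0, 0.0], "hand": 60}, {"turn": [0.0, 0.0, 0.0], "offset": [0.0, 0.0, 0.0], "hand": 60}, {"turn": [0.0, 0.0, 0.0], "offset": [0.0, 0.0, -1.2], "hand": 60}, {"turn": [0.0, 0.0, 0.0], "offset": [0.0, 0.0, -2.4], "hand": 60}, {"turn": [0.0, 0.0, 0.0], "offset": [0.0, 0.0, -3.6], "hand": 60}, {"turn": [0.0, 0.0, 0.0], "offset": [0.0, 0.0, -4.2], "hand": 60}]
[{"turn": [0.56, -12.99, -0.89], "offset": [5.53, 0.12, 1.08], "hand": 60}, {"turn": [0.56, -12.99, -0.89], "offset": [5.53, 0.12, 1.08], "hand": 60}, {"turn": [0.56, -12.99, -0.89], "offset": [5.53, 0.12, 1.08], "hand": 60}, {"turn": [0.56, -12.99, -0.89], "offset": [5.53, 0.12, 1.08], "hand": 60}, {"turn": [0.56, -12.99, -0.89], "offset": [5.53, 0.12, 1.08], "hand": 60}, {"turn": [0.56, -12.99, -0.89], "offset": [5.53, 0.12, 1.08], "hand": 60}, {"turn": [0.54, -20.93, -2.48], "offset": [7.2, -0.28, 4.65], "hand": 60}, {"turn": [0.54, -20.93, -2.48], "offset": [7.2, -0.28, 4.65], "hand": 60}]
[{"turn": [0.0, -5.0, 0.0], "offset": [2.43, -0.4, 4.11], "hand": 60}, {"turn": [0.0, -5.0, 0.0], "offset": [2.43, -0.4, 4.11], "hand": 60}, {"turn": [0.0, -5.0, 0.0], "offset": [2.43, -0.4, 4.11], "hand": 60}, {"turn": [0.0, -5.0, 0.0], "offset": [2.43, -0.4, 4.11], "hand": 60}, {"turn": [0.0, -5.0, 0.0], "offset": [2.43, -0.4, 4.11], "hand": 60}, {"turn": [0.0, -5.0, 0.0], "offset": [2.43, -0.4, 4.11], "hand": 60}, {"turn": [0.0, -5.0, 0.0], "offset": [1.92, -0.4, 5.2], "hand": 60}, {"turn": [0.0, -5.0, 0.0], "offset": [1.33, -0.4, 6.47], "hand": 60}]
[{"turn": [0.0, 0.0, 0.0], "offset": [0.0, 0.0, 0.8], "hand": 60}, {"turn": [0.0, 0.0, 0.0], "offset": [0.0, 0.0, 1.2], "hand": 60}, {"turn": [0.0, 0.0, 0.0], "offset": [0.0, 0.0, 1.4], "hand": 60}, {"turn": [0.0, 0.0, 0.0], "offset": [0.0, 0.0, 1.4], "hand": 60}, {"turn": [0.0, 0.0, 0.0], "offset": [0.0, 0.0, 1.4], "hand": 60}]
```

>>> servo_tool([
  {"turn": [0, 0, 0], "offset": [0, 0, 0], "hand": 45},
  {"turn": [0, 0, 0], "offset": [0, 0, 0], "hand": 60},
  {"turn": [0, 0, 0], "offset": [0, 0, 0], "hand": 60},
])

```text
time_s: 8.7
tcp_pos: [0.4371, 0.1437, 0.1017]
ee_rot: [0.596, 0.597, 0.38, -0.38]
wrist_force: [-0.2, -0.1, 0.6]
grip_width: 0.0603
finger_force: 0.0
```

>>> servo_tool([
  {"turn": [0, 0, 0], "offset": [0, 0, -1.2], "hand": 60},
  {"turn": [0, 0, 0], "offset": [0, 0, -2.4], "hand": 60},
  {"turn": [0, 0, 0], "offset": [0, 0, -3.6], "hand": 60},
  {"turn": [0, 0, 0], "offset": [0, 0, -4.2], "hand": 60},
])

```text
time_s: 9.2
tcp_pos: [0.4375, 0.0472, 0.1465]
ee_rot: [0.597, 0.596, 0.38, -0.379]
wrist_force: [0.6, 0.4, 0.5]
grip_width: 0.0599
finger_force: 0.0
```

>>> servo_tool([
  {"turn": [0.56, -12.99, -0.89], "offset": [5.53, 0.12, 1.08], "hand": 60},
  {"turn": [0.56, -12.99, -0.89], "offset": [5.53, 0.12, 1.08], "hand": 60},
  {"turn": [0.56, -12.99, -0.89], "offset": [5.53, 0.12, 1.08], "hand": 60},
  {"turn": [0.56, -12.99, -0.89], "offset": [5.53, 0.12, 1.08], "hand": 60},
  {"turn": [0.56, -12.99, -0.89], "offset": [5.53, 0.12, 1.08], "hand": 60},
  {"turn": [0.56, -12.99, -0.89], "offset": [5.53, 0.12, 1.08], "hand": 60},
  {"turn": [0.54, -20.93, -2.48], "offset": [7.2, -0.28, 4.65], "hand": 60},
  {"turn": [0.54, -20.93, -2.48], "offset": [7.2, -0.28, 4.65], "hand": 60},
])

```text
time_s: 10.2
tcp_pos: [0.4299, 0.2319, 0.2614]
ee_rot: [0.646, 0.742, -0.11, 0.138]
wrist_force: [2.6, -0.9, -0.0]
grip_width: 0.06
finger_force: 0.0
```

Run:
```python
from h import *
st(); f=env.grab_frame('scene'); pinlook(f,False)
```

```text
t 10.2 tcp [0.4299 0.2319 0.2614] F [ 2.6 -0.9 -0. ] w 0.06 ff 0.0 q [ 0.57  0.11  0.19  1.78 -0.33  2.02]
err mm [-11.4 112.1 161.3] rot [ 1.4 44.6  2.8]
brass_end 0.89 [0.4402 0.132  0.1505]
brass_end 0.87 [0.4688 0.4719 0.0107]
wood_end 0.98 [0.4367 0.1302 0.0013]
wood_end 0.63 [0.4041 0.378  0.0126]
pin 0.77 [0.4383 0.1309 0.0714]
pin 0.72 [0.4418 0.4282 0.0129]
mask 0.87 720 c [0.4319 0.1422 0.0924] axis [ 0.006 -0.044  0.999] ends [0.4314 0.1461 0.0057] [0.4323 0.1395 0.154 ] x,y,z ranges [[0.42, 0.12, 0.009], [0.451, 0.15, 0.153]]
mask 0.84 735 c [0.435  0.4278 0.0235] axis [-0.571 -0.82  -0.014] ends [0.466  0.4723 0.0243] [0.404  0.3833 0.0228] x,y,z ranges [[0.401, 0.382, 0.009], [0.471, 0.473, 0.03]]
```

Pin stands at (0.4385,0.131). Approach from the +y side.

>>> servo_tool([
  {"turn": [0, -5, 0], "offset": [2.43, -0.4, 4.11], "hand": 60},
  {"turn": [0, -5, 0], "offset": [2.43, -0.4, 4.11], "hand": 60},
  {"turn": [0, -5, 0], "offset": [2.43, -0.4, 4.11], "hand": 60},
  {"turn": [0, -5, 0], "offset": [2.43, -0.4, 4.11], "hand": 60},
  {"turn": [0, -5, 0], "offset": [2.43, -0.4, 4.11], "hand": 60},
  {"turn": [0, -5, 0], "offset": [2.43, -0.4, 4.11], "hand": 60},
  {"turn": [0, -5, 0], "offset": [1.92, -0.4, 5.2], "hand": 60},
  {"turn": [0, -5, 0], "offset": [1.33, -0.4, 6.47], "hand": 60},
])

```text
time_s: 11.45
tcp_pos: [0.4266, 0.2049, 0.0989]
ee_rot: [0.609, 0.695, -0.245, 0.292]
wrist_force: [-0.5, 0.1, -0.2]
grip_width: 0.0599
finger_force: 0.0
```

Run:
```python
from h import *
st(); f=env.grab_frame('wrist'); pinlook(f)
cv2.imwrite('pics/w4.png',f['pixels'])
```

```text
t 11.45 tcp [0.4266 0.2049 0.0989] F [-0.5  0.1 -0.2] w 0.0599 ff 0.0 q [ 0.71  0.39  0.03  1.69 -0.64  2.31]
err mm [-14.6  85.1  -1.1] rot [ 2.  20.1  2.5]
brass_end 0.97 [0.4413 0.1324 0.1501]
wood_end 0.71 [0.4382 0.1306 0.002 ]
pin 0.93 [0.4395 0.1291 0.0754]
mask 0.78 8860 c [0.4369 0.1444 0.0784] axis [-0.002  0.004  1.   ] ends [ 0.4371  0.1441 -0.0011] [0.4368 0.1447 0.1441] x,y,z ranges [[0.422, 0.131, 0.003], [0.455, 0.149, 0.142]]
```

View pics/w4.png

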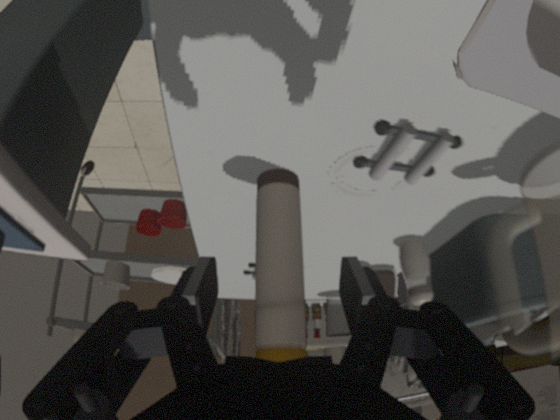

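The picture shows the pin upright between the open fingers (axis at px column 280), with the hand short of its target because the turn was clipped. Replan from the measured pose.

Run:
```python
from h import *
yaw=11; u=np.array([-np.sin(np.radians(yaw)),np.cos(np.radians(yaw)),0])
g=np.array([.439,.131,.108])+.005*u
rows([tcp(g,-65,yaw,b) for b in (.075,.07,.06,.04,.02,.005,0,0)],60,start=meas())
```

```text
[{"turn": [-0.42, -4.0, -0.47], "offset": [-1.48, 0.01, -0.39], "hand": 60}, {"turn": [-0.42, -4.0, -0.47], "offset": [-1.55, 0.02, -0.2], "hand": 60}, {"turn": [-0.42, -4.0, -0.47], "offset": [-1.68, 0.04, 0.17], "hand": 60}, {"turn": [-0.42, -4.0, -0.47], "offset": [-1.96, 0.07, 0.92], "hand": 60}, {"turn": [-0.42, -4.0, -0.47], "offset": [-2.23, 0.11, 1.67], "hand": 60}, {"turn": [-0.42, -4.0, -0.47], "offset": [-2.43, 0.13, 2.24], "hand": 60}, {"turn": [-0.42, -4.0, -0.47], "offset": [-2.5, 0.14, 2.43], "hand": 60}, {"turn": [-0.42, -4.0, -0.47], "offset": [-2.5, 0.14, 2.43], "hand": 60}]
```

>>> servo_tool([
  {"turn": [-0.42, -4.0, -0.47], "offset": [-1.48, 0.01, -0.39], "hand": 60},
  {"turn": [-0.42, -4.0, -0.47], "offset": [-1.55, 0.02, -0.2], "hand": 60},
  {"turn": [-0.42, -4.0, -0.47], "offset": [-1.68, 0.04, 0.17], "hand": 60},
  {"turn": [-0.42, -4.0, -0.47], "offset": [-1.96, 0.07, 0.92], "hand": 60},
  {"turn": [-0.42, -4.0, -0.47], "offset": [-2.23, 0.11, 1.67], "hand": 60},
  {"turn": [-0.42, -4.0, -0.47], "offset": [-2.43, 0.13, 2.24], "hand": 60},
  {"turn": [-0.42, -4.0, -0.47], "offset": [-2.5, 0.14, 2.43], "hand": 60},
  {"turn": [-0.42, -4.0, -0.47], "offset": [-2.5, 0.14, 2.43], "hand": 60},
])

```text
time_s: 12.7
tcp_pos: [0.4408, 0.1188, 0.099]
ee_rot: [0.536, 0.651, -0.343, 0.414]
wrist_force: [-0.2, 0.2, -0.4]
grip_width: 0.0602
finger_force: 0.0
```

Run:
```python
from h import *
st()
```

```text
t 12.7 tcp [0.4408 0.1188 0.099 ] F [-0.2  0.2 -0.4] w 0.0602 ff 0.0 q [ 0.68  0.52 -0.04  1.8  -0.93  2.47]
err mm [-0.5 -0.5 -1. ] rot [ 0.  -0.  -0.1]
```

>>> servo_tool([
  {"turn": [0, 0, 0], "offset": [0, 0, 0], "hand": 30},
  {"turn": [0, 0, 0], "offset": [0, 0, 0], "hand": 30},
  {"turn": [0, 0, 0], "offset": [0, 0, 0], "hand": 30},
  {"turn": [0, 0, 0], "offset": [0, 0, 0], "hand": 30},
  {"turn": [0, 0, 0], "offset": [0, 0, 0], "hand": 30},
], newtons=80)

```text
time_s: 13.32
tcp_pos: [0.4408, 0.1191, 0.0987]
ee_rot: [0.535, 0.651, -0.343, 0.415]
wrist_force: [-1.0, 2.1, 5.7]
grip_width: 0.0336
finger_force: 79.2
```

Run:
```python
from h import *
st(); f=env.grab_frame('wrist'); pinlook(f)
```

```text
t 13.32 tcp [0.4408 0.1191 0.0987] F [-1.   2.1  5.7] w 0.0336 ff 79.2 q [ 0.68  0.53 -0.04  1.8  -0.93  2.47]
err mm [-0.5 -0.1 -1.3] rot [-0.  -0.1 -0.2]
brass_end 0.83 [0.4416 0.1312 0.1513]
wood_end 0.72 [0.4366 0.1278 0.0015]
wood_end 0.27 [ 0.6493 -0.329  -0.0007]
pin 0.9 [0.4386 0.1294 0.0778]
mask 0.87 21680 c [0.4366 0.1441 0.0716] axis [ 0.004 -0.006  1.   ] ends [ 0.4363  0.1445 -0.0009] [0.4368 0.1437 0.1382] x,y,z ranges [[0.422, 0.131, 0.003], [0.455, 0.149, 0.135]]
```

Run:
```python
from h import *
yaw=11; u=np.array([-np.sin(np.radians(yaw)),np.cos(np.radians(yaw))])
e=np.array([.439,.1305])-.018*u; print(e)
rows(pivot(e,e,[6,12,18,24,30,36,42,48,54,60,66,72,78,83,87,90],yaw=yaw,lift=.002,e1z=.001),30)
```

```text
[0.44243456 0.11283071]
[{"turn": [0.0, 1.2, 0.0], "offset": [-0.2, 0.0, 0.37], "hand": 30}, {"turn": [0.0, 2.4, 0.0], "offset": [-0.35, 0.0, 0.76], "hand": 30}, {"turn": [0.0, 3.6, 0.0], "offset": [-0.47, 0.0, 1.16], "hand": 30}, {"turn": [0.0, 4.8, 0.0], "offset": [-0.54, 0.0, 1.57], "hand": 30}, {"turn": [0.0, 6.0, 0.0], "offset": [-0.56, 0.0, 1.98], "hand": 30}, {"turn": [0.0, 7.2, 0.0], "offset": [-0.54, 0.0, 2.4], "hand": 30}, {"turn": [0.0, 8.4, 0.0], "offset": [-0.47, 0.0, 2.8], "hand": 30}, {"turn": [0.0, 9.6, 0.0], "offset": [-0.36, 0.0, 3.21], "hand": 30}]
[{"turn": [0.0, 1.2, 0.0], "offset": [-0.18, 0.0, 0.37], "hand": 30}, {"turn": [0.0, 2.4, 0.0], "offset": [-0.32, 0.0, 0.77], "hand": 30}, {"turn": [0.0, 3.6, 0.0], "offset": [-0.42, 0.0, 1.19], "hand": 30}, {"turn": [0.0, 4.8, 0.0], "offset": [-0.47, 0.0, 1.61], "hand": 30}, {"turn": [0.0, 6.0, 0.0], "offset": [-0.48, 0.0, 2.04], "hand": 30}, {"turn": [0.0, 7.0, 0.0], "offset": [-0.45, 0.0, 2.4], "hand": 30}, {"turn": [0.0, 7.8, 0.0], "offset": [-0.41, 0.0, 2.69], "hand": 30}, {"turn": [0.0, 8.4, 0.0], "offset": [-0.37, 0.0, 2.9], "hand": 30}]
```

>>> servo_tool([
  {"turn": [0, 1.2, 0], "offset": [-0.2, 0, 0.37], "hand": 30},
  {"turn": [0, 2.4, 0], "offset": [-0.35, 0, 0.76], "hand": 30},
  {"turn": [0, 3.6, 0], "offset": [-0.47, 0, 1.16], "hand": 30},
  {"turn": [0, 4.8, 0], "offset": [-0.54, 0, 1.57], "hand": 30},
  {"turn": [0, 6, 0], "offset": [-0.56, 0, 1.98], "hand": 30},
  {"turn": [0, 7.2, 0], "offset": [-0.54, 0, 2.4], "hand": 30},
  {"turn": [0, 8.4, 0], "offset": [-0.47, 0, 2.8], "hand": 30},
  {"turn": [0, 9.6, 0], "offset": [-0.36, 0, 3.21], "hand": 30},
])

```text
time_s: 14.58
tcp_pos: [0.454, 0.0437, 0.0708]
ee_rot: [0.629, 0.764, -0.095, 0.111]
wrist_force: [-0.8, 1.1, -4.1]
grip_width: 0.0336
finger_force: 79.8
```

>>> servo_tool([
  {"turn": [0, 1.2, 0], "offset": [-0.18, 0, 0.37], "hand": 30},
  {"turn": [0, 2.4, 0], "offset": [-0.32, 0, 0.77], "hand": 30},
  {"turn": [0, 3.6, 0], "offset": [-0.42, 0, 1.19], "hand": 30},
  {"turn": [0, 4.8, 0], "offset": [-0.47, 0, 1.61], "hand": 30},
  {"turn": [0, 6, 0], "offset": [-0.48, 0, 2.04], "hand": 30},
  {"turn": [0, 7, 0], "offset": [-0.45, 0, 2.4], "hand": 30},
  {"turn": [0, 7.8, 0], "offset": [-0.41, 0, 2.69], "hand": 30},
  {"turn": [0, 8.4, 0], "offset": [-0.37, 0, 2.9], "hand": 30},
])

```text
time_s: 15.58
tcp_pos: [0.46, 0.0138, 0.0071]
ee_rot: [0.622, 0.752, 0.137, -0.169]
wrist_force: [-8.9, -3.0, 28.4]
grip_width: 0.0334
finger_force: 83.3
```

Run:
```python
from h import *
st(); f=env.grab_frame('wrist'); pinlook(f)
f=env.grab_frame('scene'); pinlook(f,False)
```

```text
t 15.57 tcp [0.46   0.0138 0.0071] F [-8.9 -3.  28.4] w 0.0334 ff 83.3 q [-0.37  0.16 -0.3   1.36  0.37  0.96]
err mm [-1.6 -0.8 -0.4] rot [0.2 0.2 0.2]
brass_end 0.77 [ 0.4706 -0.037   0.0181]
wood_end 0.59 [0.4431 0.1108 0.0207]
pin 0.71 [0.4545 0.0403 0.0219]
mask 0.96 21722 c [0.4559 0.0395 0.0319] axis [-0.189  0.982 -0.001] ends [ 0.4692 -0.0297  0.032 ] [0.4422 0.1104 0.0319] x,y,z ranges [[0.431, -0.023, 0.021], [0.48, 0.108, 0.036]]
brass_end 0.82 [0.4732 0.473  0.0072]
brass_end 0.72 [ 0.4716 -0.0378  0.0189]
wood_end 0.78 [0.4031 0.3797 0.0113]
wood_end 0.63 [0.441  0.1124 0.0217]
pin 0.78 [0.437  0.426  0.0132]
pin 0.73 [0.4548 0.0388 0.0164]
mask 0.83 792 c [0.4362 0.4287 0.023 ] axis [-0.568 -0.823  0.007] ends [0.4665 0.4725 0.0226] [0.4043 0.3825 0.0234] x,y,z ranges [[0.401, 0.381, 0.001], [0.472, 0.473, 0.03]]
mask 0.67 713 c [0.4497 0.0554 0.0294] axis [-0.197  0.977 -0.079] ends [ 0.4683 -0.0367  0.0369] [0.438  0.1138 0.0247] x,y,z ranges [[0.426, -0.031, -0.001], [0.48, 0.114, 0.039]]
```

Laid down, with brass at (0.471,-0.037) and wood at (0.442,0.111). Release and regrasp nearer the wood end.

Run:
```python
from h import *
p0,r0=cmd(); z=r0.apply([0,0,1]); up=np.array([0,0,.0012])
c=np.array([.4565,.037]); u=np.array([-np.sin(np.radians(11)),np.cos(np.radians(11))]); g=np.r_[c+.034*u,.022]
print('open first')
rows([(p0+up,r0)]*3+[(p0-z*b,r0) for b in (.02,.04,.07,.1,.1)],60)
rows([tcp(g,-25,11,.11)]*7,60)
```

```text
open first
[{"turn": [0.0, 0.0, 0.0], "offset": [0.02, 0.0, -0.04], "hand": 60}, {"turn": [0.0, 0.0, 0.0], "offset": [0.02, 0.0, -0.04], "hand": 60}, {"turn": [0.0, 0.0, 0.0], "offset": [0.02, 0.0, -0.04], "hand": 60}, {"turn": [0.0, 0.0, 0.0], "offset": [0.0, 0.0, -0.8], "hand": 60}, {"turn": [0.0, 0.0, 0.0], "offset": [0.0, 0.0, -1.6], "hand": 60}, {"turn": [0.0, 0.0, 0.0], "offset": [0.0, 0.0, -2.8], "hand": 60}, {"turn": [0.0, 0.0, 0.0], "offset": [0.0, 0.0, -4.0], "hand": 60}, {"turn": [0.0, 0.0, 0.0], "offset": [0.0, 0.0, -4.0], "hand": 60}]
[{"turn": [0.0, -10.0, 0.0], "offset": [5.11, -0.03, 2.09], "hand": 60}, {"turn": [0.0, -10.0, 0.0], "offset": [5.11, -0.03, 2.09], "hand": 60}, {"turn": [0.0, -10.0, 0.0], "offset": [5.11, -0.03, 2.09], "hand": 60}, {"turn": [0.0, -10.0, 0.0], "offset": [5.11, -0.03, 2.09], "hand": 60}, {"turn": [0.0, -10.0, 0.0], "offset": [5.11, -0.03, 2.09], "hand": 60}, {"turn": [0.0, -10.0, 0.0], "offset": [5.11, -0.03, 2.09], "hand": 60}, {"turn": [0.0, -10.0, 0.0], "offset": [5.11, -0.03, 2.09], "hand": 60}]
```

>>> servo_tool([
  {"turn": [0, 0, 0], "offset": [0.02, 0, -0.04], "hand": 42},
  {"turn": [0, 0, 0], "offset": [0.02, 0, -0.04], "hand": 60},
  {"turn": [0, 0, 0], "offset": [0.02, 0, -0.04], "hand": 60},
  {"turn": [0, 0, 0], "offset": [0, 0, -0.8], "hand": 60},
  {"turn": [0, 0, 0], "offset": [0, 0, -1.6], "hand": 60},
  {"turn": [0, 0, 0], "offset": [0, 0, -2.8], "hand": 60},
  {"turn": [0, 0, 0], "offset": [0, 0, -4], "hand": 60},
  {"turn": [0, 0, 0], "offset": [0, 0, -4], "hand": 60},
])

```text
time_s: 17.08
tcp_pos: [0.471, -0.0286, 0.0985]
ee_rot: [0.621, 0.754, 0.136, -0.165]
wrist_force: [0.9, 0.7, -0.3]
grip_width: 0.0601
finger_force: 0.0
```

>>> servo_tool([
  {"turn": [0, -10, 0], "offset": [5.11, -0.03, 2.09], "hand": 60},
  {"turn": [0, -10, 0], "offset": [5.11, -0.03, 2.09], "hand": 60},
  {"turn": [0, -10, 0], "offset": [5.11, -0.03, 2.09], "hand": 60},
  {"turn": [0, -10, 0], "offset": [5.11, -0.03, 2.09], "hand": 60},
  {"turn": [0, -10, 0], "offset": [5.11, -0.03, 2.09], "hand": 60},
  {"turn": [0, -10, 0], "offset": [5.11, -0.03, 2.09], "hand": 60},
  {"turn": [0, -10, 0], "offset": [5.11, -0.03, 2.09], "hand": 60},
])

```text
time_s: 17.95
tcp_pos: [0.4414, 0.1077, 0.1022]
ee_rot: [0.62, 0.754, -0.14, 0.166]
wrist_force: [0.1, -0.2, 0.0]
grip_width: 0.0601
finger_force: 0.0
```

Run:
```python
from h import *
st(); f=env.grab_frame('wrist'); pinlook(f)
cv2.imwrite('pics/w5.png',f['pixels'])
```

```text
t 17.95 tcp [0.4414 0.1077 0.1022] F [ 0.1 -0.2  0. ] w 0.0601 ff 0.0 q [ 0.38 -0.01 -0.28  1.4  -0.43  1.78]
err mm [-1.2 -0.6 -2.7] rot [ 0.2 -0.1 -0.2]
brass_end 0.93 [ 0.4735 -0.04    0.0188]
wood_end 0.68 [0.4421 0.1095 0.0193]
pin 0.83 [0.4583 0.039  0.0174]
mask 0.74 6007 c [0.451  0.0666 0.0294] axis [-0.184  0.981 -0.064] ends [ 0.4681 -0.0248  0.0354] [0.4424 0.1124 0.0264] x,y,z ranges [[0.428, -0.021, 0.005], [0.478, 0.113, 0.036]]
```

View pics/w5.png

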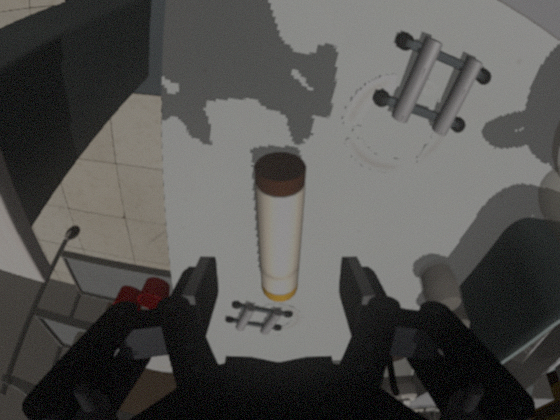

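The pin lies centred, wood cap at px (280,175) near the hand and brass at (280,290) beside the rest at (258,316). Approach and grip.

Run:
```python
from h import *
c=np.array([.4572,.037]); u=np.array([-np.sin(np.radians(10.8)),np.cos(np.radians(10.8))]); g=np.r_[c+.034*u,.022]
rows([tcp(g,-25,10.8,b) for b in (.085,.06,.035,.015,.005,0,0,0)],56)
```

```text
[{"turn": [0.02, 0.0, 0.04], "offset": [-0.01, 0.04, 1.01], "hand": 56}, {"turn": [0.02, 0.0, 0.04], "offset": [-0.01, 0.04, 2.01], "hand": 56}, {"turn": [0.02, 0.0, 0.04], "offset": [-0.01, 0.03, 3.01], "hand": 56}, {"turn": [0.02, 0.0, 0.04], "offset": [-0.01, 0.03, 3.81], "hand": 56}, {"turn": [0.02, 0.0, 0.04], "offset": [-0.01, 0.03, 4.21], "hand": 56}, {"turn": [0.02, 0.0, 0.04], "offset": [-0.01, 0.03, 4.41], "hand": 56}, {"turn": [0.02, 0.0, 0.04], "offset": [-0.01, 0.03, 4.41], "hand": 56}, {"turn": [0.02, 0.0, 0.04], "offset": [-0.01, 0.03, 4.41], "hand": 56}]
```

>>> servo_tool([
  {"turn": [0.02, 0, 0.04], "offset": [-0.01, 0.04, 1.01], "hand": 56},
  {"turn": [0.02, 0, 0.04], "offset": [-0.01, 0.04, 2.01], "hand": 56},
  {"turn": [0.02, 0, 0.04], "offset": [-0.01, 0.03, 3.01], "hand": 56},
  {"turn": [0.02, 0, 0.04], "offset": [-0.01, 0.03, 3.81], "hand": 56},
  {"turn": [0.02, 0, 0.04], "offset": [-0.01, 0.03, 4.21], "hand": 56},
  {"turn": [0.02, 0, 0.04], "offset": [-0.01, 0.03, 4.41], "hand": 56},
  {"turn": [0.02, 0, 0.04], "offset": [-0.01, 0.03, 4.41], "hand": 56},
  {"turn": [0.02, 0, 0.04], "offset": [-0.01, 0.03, 4.41], "hand": 56},
])

```text
time_s: 19.2
tcp_pos: [0.452, 0.0622, 0.0041]
ee_rot: [0.622, 0.752, -0.139, 0.167]
wrist_force: [-0.1, 0.2, 0.8]
grip_width: 0.0562
finger_force: 0.0
```

>>> servo_tool([
  {"turn": [0, 0, 0], "offset": [0, 0, 0], "hand": 30},
  {"turn": [0, 0, 0], "offset": [0, 0, 0], "hand": 30},
  {"turn": [0, 0, 0], "offset": [0, 0, 0], "hand": 30},
  {"turn": [0, 0, 0], "offset": [0, 0, 0], "hand": 30},
  {"turn": [0, 0, 0], "offset": [0, 0, 0], "hand": 30},
], newtons=80)

```text
time_s: 19.82
tcp_pos: [0.4518, 0.0623, 0.0042]
ee_rot: [0.622, 0.753, -0.139, 0.167]
wrist_force: [-2.7, 2.4, 5.4]
grip_width: 0.0341
finger_force: 79.5
```

Run:
```python
from h import *
st(); f=env.grab_frame('wrist'); pinlook(f)
u=np.array([-np.sin(np.radians(10.8)),np.cos(np.radians(10.8))])
e0=np.array([.4572,.037])-.075*u; e1=np.array([.473,-.043])+.018*u; print(e0,e1)
rows(pivot(e0,e1,list(np.arange(6,91,6)),yaw=10.8,lift=.004),30)
```

```text
t 19.82 tcp [0.4518 0.0623 0.0042] F [-2.7  2.4  5.4] w 0.0341 ff 79.5 q [ 0.28  0.03 -0.44  1.14 -0.44  1.67]
err mm [-0.5 -0.2 -0.8] rot [ 0.1 -0.1 -0.1]
wood_end 0.69 [0.4428 0.1091 0.02  ]
pin 0.68 [0.4566 0.0347 0.0185]
mask 0.73 12867 c [0.4476 0.0893 0.027 ] axis [-0.187  0.97  -0.155] ends [0.4634 0.0071 0.0401] [0.4428 0.114  0.0231] x,y,z ranges [[0.428, 0.016, 0.003], [0.472, 0.113, 0.036]]
[ 0.4712536  -0.03667154] [ 0.46962714 -0.02531883]
[{"turn": [0.0, 1.2, 0.0], "offset": [-0.23, 0.0, -0.4], "hand": 30}, {"turn": [0.0, 2.4, 0.0], "offset": [-0.48, 0.0, -0.77], "hand": 30}, {"turn": [0.0, 3.6, 0.0], "offset": [-0.76, 0.0, -1.12], "hand": 30}, {"turn": [0.0, 4.8, 0.0], "offset": [-1.05, 0.0, -1.43], "hand": 30}, {"turn": [0.0, 6.0, 0.0], "offset": [-1.37, 0.01, -1.71], "hand": 30}, {"turn": [0.0, 7.2, 0.0], "offset": [-1.71, 0.01, -1.95], "hand": 30}, {"turn": [0.0, 8.4, 0.0], "offset": [-2.06, 0.01, -2.14], "hand": 30}, {"turn": [0.0, 9.6, 0.0], "offset": [-2.43, 0.01, -2.28], "hand": 30}]
[{"turn": [0.0, 1.2, 0.0], "offset": [-0.17, 0.0, -0.34], "hand": 30}, {"turn": [0.0, 2.4, 0.0], "offset": [-0.39, 0.01, -0.65], "hand": 30}, {"turn": [0.01, 3.6, 0.0], "offset": [-0.65, 0.01, -0.92], "hand": 30}, {"turn": [0.01, 4.8, 0.0], "offset": [-0.95, 0.01, -1.17], "hand": 30}, {"turn": [0.01, 6.0, 0.0], "offset": [-1.29, 0.01, -1.37], "hand": 30}, {"turn": [0.01, 7.2, 0.0], "offset": [-1.65, 0.01, -1.55], "hand": 30}, {"turn": [0.01, 8.4, 0.0], "offset": [-2.05, 0.01, -1.68], "hand": 30}]
```

>>> servo_tool([
  {"turn": [0, 1.2, 0], "offset": [-0.23, 0, -0.4], "hand": 30},
  {"turn": [0, 2.4, 0], "offset": [-0.48, 0, -0.77], "hand": 30},
  {"turn": [0, 3.6, 0], "offset": [-0.76, 0, -1.12], "hand": 30},
  {"turn": [0, 4.8, 0], "offset": [-1.05, 0, -1.43], "hand": 30},
  {"turn": [0, 6, 0], "offset": [-1.37, 0.01, -1.71], "hand": 30},
  {"turn": [0, 7.2, 0], "offset": [-1.71, 0.01, -1.95], "hand": 30},
  {"turn": [0, 8.4, 0], "offset": [-2.06, 0.01, -2.14], "hand": 30},
  {"turn": [0, 9.6, 0], "offset": [-2.43, 0.01, -2.28], "hand": 30},
])

```text
time_s: 21.08
tcp_pos: [0.4569, 0.0312, 0.0798]
ee_rot: [0.625, 0.755, 0.125, -0.155]
wrist_force: [0.6, 0.3, -3.9]
grip_width: 0.0339
finger_force: 80.0
```

>>> servo_tool([
  {"turn": [0, 1.2, 0], "offset": [-0.17, 0, -0.34], "hand": 30},
  {"turn": [0, 2.4, 0], "offset": [-0.39, 0.01, -0.65], "hand": 30},
  {"turn": [0.01, 3.6, 0], "offset": [-0.65, 0.01, -0.92], "hand": 30},
  {"turn": [0.01, 4.8, 0], "offset": [-0.95, 0.01, -1.17], "hand": 30},
  {"turn": [0.01, 6, 0], "offset": [-1.29, 0.01, -1.37], "hand": 30},
  {"turn": [0.01, 7.2, 0], "offset": [-1.65, 0.01, -1.55], "hand": 30},
  {"turn": [0.01, 8.4, 0], "offset": [-2.05, 0.01, -1.68], "hand": 30},
  {"turn": [0.01, 8.4, 0], "offset": [-2.05, 0.01, -1.68], "hand": 30},
])

```text
time_s: 22.08
tcp_pos: [0.4685, -0.032, 0.1006]
ee_rot: [0.54, 0.646, 0.34, -0.419]
wrist_force: [-3.4, -4.9, 10.5]
grip_width: 0.0339
finger_force: 82.0
```

Run:
```python
from h import *
st()
f=env.grab_frame('wrist'); pinlook(f)
f=env.grab_frame('scene'); pinlook(f,False)
p0,r0=cmd(); z=r0.apply([0,0,1])
print('back'); rows([(p0-z*b,r0) for b in (.03,.06,.09,.11)],60)
```

```text
t 22.07 tcp [ 0.4685 -0.032   0.1006] F [-3.4 -4.9 10.5] w 0.0339 ff 82.0 q [-0.65  0.71  0.2   2.08  0.65  0.37]
err mm [-2.  -1.7 -0.4] rot [0.2 0.4 0.7]
brass_end 0.94 [0.4743 0.4726 0.0151]
wood_end 0.56 [0.4092 0.3758 0.0122]
pin 0.9 [0.4433 0.4229 0.0107]
mask 0.83 13157 c [ 0.4739 -0.055   0.1276] axis [-0.045  0.148  0.988] ends [ 0.4777 -0.0677  0.0435] [ 0.4728 -0.0512  0.1533] x,y,z ranges [[0.456, -0.064, 0.054], [0.489, -0.031, 0.15]]
mask 0.76 660 c [0.4387 0.4086 0.018 ] axis [-0.604 -0.796 -0.036] ends [0.4794 0.4623 0.0205] [0.4123 0.3739 0.0164] x,y,z ranges [[0.402, 0.373, 0.005], [0.477, 0.463, 0.026]]
brass_end 0.69 [ 4.713e-01 -4.490e-02  4.000e-04]
wood_end 0.7 [ 0.4684 -0.0426  0.1465]
wood_end 0.7 [0.4049 0.3794 0.0154]
pin 0.9 [ 0.4697 -0.0434  0.0728]
pin 0.81 [0.439  0.4265 0.0122]
mask 0.87 665 c [ 0.4666 -0.0335  0.0917] axis [ 0.011 -0.048  0.999] ends [ 0.4656 -0.0292  0.0031] [ 0.4674 -0.0366  0.1557] x,y,z ranges [[0.453, -0.06, 0.008], [0.487, -0.025, 0.153]]
mask 0.68 773 c [0.435  0.4262 0.0232] axis [-0.564 -0.825 -0.032] ends [0.4661 0.4717 0.0249] [0.4009 0.3763 0.0212] x,y,z ranges [[0.4, 0.372, 0.001], [0.471, 0.472, 0.03]]
back
[{"turn": [0.0, 0.0, 0.0], "offset": [0.0, 0.0, -1.2], "hand": 60}, {"turn": [0.0, 0.0, 0.0], "offset": [0.0, 0.0, -2.4], "hand": 60}, {"turn": [0.0, 0.0, 0.0], "offset": [0.0, 0.0, -3.6], "hand": 60}, {"turn": [0.0, 0.0, 0.0], "offset": [0.0, 0.0, -4.4], "hand": 60}]
```

>>> servo_tool([
  {"turn": [0, 0, 0], "offset": [0, 0, 0], "hand": 45},
  {"turn": [0, 0, 0], "offset": [0, 0, 0], "hand": 60},
  {"turn": [0, 0, 0], "offset": [0, 0, 0], "hand": 60},
  {"turn": [0, 0, 0], "offset": [0, 0, -1.2], "hand": 60},
  {"turn": [0, 0, 0], "offset": [0, 0, -2.4], "hand": 60},
  {"turn": [0, 0, 0], "offset": [0, 0, -3.6], "hand": 60},
  {"turn": [0, 0, 0], "offset": [0, 0, -4.4], "hand": 60},
])

```text
time_s: 23.45
tcp_pos: [0.4891, -0.1296, 0.1464]
ee_rot: [0.539, 0.65, 0.341, -0.414]
wrist_force: [-0.1, 0.5, -0.0]
grip_width: 0.0601
finger_force: 0.0
```

Run:
```python
from h import *
st()
a=[(np.array([.47,-.06,.27]),rot(10,5))]*8
rows(a,60,start=meas())
```

```text
t 23.45 tcp [ 0.4891 -0.1296  0.1464] F [-0.1  0.5 -0. ] w 0.0601 ff 0.0 q [-0.74  0.85  0.52  2.28  0.57  0.31]
err mm [-0.1 -1.4 -1.1] rot [ 0.1 -0.2  0.1]
[{"turn": [-0.77, -10.96, 0.94], "offset": [5.7, -0.24, 0.5], "hand": 60}, {"turn": [-0.77, -10.96, 0.94], "offset": [5.7, -0.24, 0.5], "hand": 60}, {"turn": [-0.77, -10.96, 0.94], "offset": [5.7, -0.24, 0.5], "hand": 60}, {"turn": [-0.77, -10.96, 0.94], "offset": [5.7, -0.24, 0.5], "hand": 60}, {"turn": [-0.77, -10.96, 0.94], "offset": [5.7, -0.24, 0.5], "hand": 60}, {"turn": [-0.77, -10.96, 0.94], "offset": [5.7, -0.24, 0.5], "hand": 60}, {"turn": [-0.77, -10.96, 0.94], "offset": [5.7, -0.24, 0.5], "hand": 60}, {"turn": [-0.77, -10.96, 0.94], "offset": [5.7, -0.24, 0.5], "hand": 60}]
```

>>> servo_tool([
  {"turn": [-0.77, -10.96, 0.94], "offset": [5.7, -0.24, 0.5], "hand": 60},
  {"turn": [-0.77, -10.96, 0.94], "offset": [5.7, -0.24, 0.5], "hand": 60},
  {"turn": [-0.77, -10.96, 0.94], "offset": [5.7, -0.24, 0.5], "hand": 60},
  {"turn": [-0.77, -10.96, 0.94], "offset": [5.7, -0.24, 0.5], "hand": 60},
  {"turn": [-0.77, -10.96, 0.94], "offset": [5.7, -0.24, 0.5], "hand": 60},
  {"turn": [-0.77, -10.96, 0.94], "offset": [5.7, -0.24, 0.5], "hand": 60},
  {"turn": [-0.77, -10.96, 0.94], "offset": [5.7, -0.24, 0.5], "hand": 60},
])

```text
time_s: 24.32
tcp_pos: [0.4695, -0.0584, 0.2696]
ee_rot: [0.672, 0.735, 0.059, -0.065]
wrist_force: [0.9, 0.7, -0.9]
grip_width: 0.0602
finger_force: 0.0
```

Run:
```python
from h import *
st()
f=env.grab_frame('wrist'); pinlook(f)
for d in env.trace('rest',f)[:2]:
    P=cloud(f,d['mask'],True);P=P[(P[:,2]>.0085)&(P[:,2]<.03)]
    if len(P)>50: print('rest',d['score'],P.mean(0).round(4),cv2.minAreaRect(P[:,:2].astype(np.float32)*1000))
f=env.grab_frame('scene'); pinlook(f,False)
f=env.grab_frame('top'); pinlook(f,False)
rows([(np.array([.455,.03,.27]),rot(-40,-6.4))]*6,60,start=meas())
```

```text
t 24.32 tcp [ 0.4695 -0.0584  0.2696] F [ 0.9  0.7 -0.9] w 0.0602 ff 0.0 q [-0.37 -0.01  0.1   1.77  0.16  1.1 ]
err mm [-0.6  1.6 -0.4] rot [ 0.1  0.1 -0.1]
brass_end 0.84 [ 0.4746 -0.0453 -0.0023]
wood_end 0.93 [ 0.4714 -0.0463  0.1501]
pin 0.71 [ 0.4721 -0.0454  0.075 ]
mask 0.6 1484 c [ 0.4733 -0.0435  0.1441] axis [-0.056  0.294 -0.954] ends [ 0.474  -0.0468  0.1551] [ 0.4681 -0.0162  0.0553] x,y,z ranges [[0.457, -0.062, 0.061], [0.49, -0.028, 0.151]]
rest 0.97 [ 0.4629 -0.1343  0.0113] ((462.9877014160156, -135.06472778320312), (60.4101448059082, 45.6318244934082), 82.44084930419922)
rest 0.56 [0.5321 0.1857 0.0114] ((532.7294311523438, 187.25909423828125), (60.515132904052734, 45.4159049987793), 87.86348724365234)
brass_end 0.59 [ 0.4753 -0.0469  0.0008]
brass_end 0.59 [0.4711 0.4689 0.0123]
wood_end 0.98 [ 0.4737 -0.0467  0.1482]
wood_end 0.94 [0.4044 0.3785 0.014 ]
pin 0.95 [ 0.4705 -0.0454  0.0727]
pin 0.65 [0.4413 0.4254 0.0106]
mask 0.82 698 c [ 0.467  -0.0343  0.0867] axis [ 0.017 -0.014  1.   ] ends [ 0.4656 -0.033  -0.0014] [ 0.4682 -0.0352  0.1547] x,y,z ranges [[0.4
[... 557 characters left out ...]
.3751 0.0223] x,y,z ranges [[0.402, 0.373, -0.0], [0.473, 0.469, 0.031]]
mask 0.48 172 c [ 0.468  -0.0457  0.1393] axis [-0.159  0.15  -0.976] ends [ 0.4712 -0.0487  0.1587] [ 0.4538 -0.0323  0.052 ] x,y,z ranges [[0.453, -0.064, 0.058], [0.487, -0.031, 0.157]]
[{"turn": [0.6, -9.97, 2.28], "offset": [3.54, -0.28, 0.63], "hand": 60}, {"turn": [0.6, -9.97, 2.28], "offset": [3.54, -0.28, 0.63], "hand": 60}, {"turn": [0.6, -9.97, 2.28], "offset": [3.54, -0.28, 0.63], "hand": 60}, {"turn": [0.6, -9.97, 2.28], "offset": [3.54, -0.28, 0.63], "hand": 60}, {"turn": [0.6, -9.97, 2.28], "offset": [3.54, -0.28, 0.63], "hand": 60}, {"turn": [0.6, -9.97, 2.28], "offset": [3.54, -0.28, 0.63], "hand": 60}]
```

>>> servo_tool([
  {"turn": [0.6, -9.97, 2.28], "offset": [3.54, -0.28, 0.63], "hand": 60},
  {"turn": [0.6, -9.97, 2.28], "offset": [3.54, -0.28, 0.63], "hand": 60},
  {"turn": [0.6, -9.97, 2.28], "offset": [3.54, -0.28, 0.63], "hand": 60},
  {"turn": [0.6, -9.97, 2.28], "offset": [3.54, -0.28, 0.63], "hand": 60},
  {"turn": [0.6, -9.97, 2.28], "offset": [3.54, -0.28, 0.63], "hand": 60},
  {"turn": [0.6, -9.97, 2.28], "offset": [3.54, -0.28, 0.63], "hand": 60},
])

```text
time_s: 25.88
tcp_pos: [0.4546, 0.0318, 0.2668]
ee_rot: [0.698, 0.628, -0.257, 0.227]
wrist_force: [0.1, -0.5, -0.1]
grip_width: 0.0598
finger_force: 0.0
```

Run:
```python
from h import *
st()
u=np.array([np.sin(np.radians(7)),np.cos(np.radians(7)),0]); g=np.array([.4733,-.0452,.133])+.004*u
rows([tcp(g,-65,-7,b) for b in (.11,.11,.11,.1,.075)],60,start=meas())
rows([tcp(g,-65,-7,b) for b in (.06,.04,.025,.01,.003,0,0,0)],60)
```

```text
t 25.88 tcp [0.4546 0.0318 0.2668] F [ 0.1 -0.5 -0.1] w 0.0598 ff 0.0 q [ 0.33  0.16  0.13  1.89 -0.62  2.12]
err mm [-0.4  1.8 -3.1] rot [ 0.2 -0.1 -0.4]
[{"turn": [0.09, -4.98, 0.16], "offset": [2.82, 1.15, 2.59], "hand": 60}, {"turn": [0.09, -4.98, 0.16], "offset": [2.82, 1.15, 2.59], "hand": 60}, {"turn": [0.09, -4.98, 0.16], "offset": [2.82, 1.15, 2.59], "hand": 60}, {"turn": [0.09, -4.98, 0.16], "offset": [2.65, 1.15, 2.96], "hand": 60}, {"turn": [0.09, -4.98, 0.16], "offset": [2.23, 1.13, 3.86], "hand": 60}]
[{"turn": [0.0, 0.0, 0.0], "offset": [0.0, 0.01, 0.6], "hand": 60}, {"turn": [0.0, 0.0, 0.0], "offset": [0.0, 0.01, 1.4], "hand": 60}, {"turn": [0.0, 0.0, 0.0], "offset": [0.0, 0.01, 2.0], "hand": 60}, {"turn": [0.0, 0.0, 0.0], "offset": [0.0, 0.01, 2.6], "hand": 60}, {"turn": [0.0, 0.0, 0.0], "offset": [0.0, 0.01, 2.88], "hand": 60}, {"turn": [0.0, 0.0, 0.0], "offset": [0.0, 0.01, 3.0], "hand": 60}, {"turn": [0.0, 0.0, 0.0], "offset": [0.0, 0.01, 3.0], "hand": 60}, {"turn": [0.0, 0.0, 0.0], "offset": [0.0, 0.01, 3.0], "hand": 60}]
```

>>> servo_tool([
  {"turn": [0.09, -4.98, 0.16], "offset": [2.82, 1.15, 2.59], "hand": 60},
  {"turn": [0.09, -4.98, 0.16], "offset": [2.82, 1.15, 2.59], "hand": 60},
  {"turn": [0.09, -4.98, 0.16], "offset": [2.82, 1.15, 2.59], "hand": 60},
  {"turn": [0.09, -4.98, 0.16], "offset": [2.65, 1.15, 2.96], "hand": 60},
  {"turn": [0.09, -4.98, 0.16], "offset": [2.23, 1.13, 3.86], "hand": 60},
])

```text
time_s: 26.5
tcp_pos: [0.4824, 0.007, 0.1625]
ee_rot: [0.636, 0.556, -0.398, 0.357]
wrist_force: [0.5, -0.7, 0.4]
grip_width: 0.0599
finger_force: 0.0
```

Run:
```python
from h import *
st(); f=env.grab_frame('wrist'); pinlook(f)
```

```text
t 26.5 tcp [0.4824 0.007  0.1625] F [ 0.5 -0.7  0.4] w 0.0599 ff 0.0 q [ 0.4   0.54  0.13  1.97 -0.9   2.51]
err mm [10.6 65.  37.4] rot [-0.1  0.4  0.7]
brass_end 0.73 [ 0.4777 -0.0459  0.0015]
wood_end 0.91 [ 0.4714 -0.0467  0.1529]
pin 0.58 [ 0.4742 -0.0448  0.0733]
mask 0.7 10266 c [ 0.4754 -0.0312  0.0829] axis [ 0.002 -0.002  1.   ] ends [ 4.752e-01 -3.110e-02 -3.000e-04] [ 0.4755 -0.0313  0.1492] x,y,z ranges [[0.457, -0.043, 0.003], [0.491, -0.027, 0.148]]
```

>>> servo_tool([
  {"turn": [0, 0, 0], "offset": [0, 0.02, 0.6], "hand": 60},
  {"turn": [0, 0, 0], "offset": [0, 0.02, 1.4], "hand": 60},
  {"turn": [0, 0, 0], "offset": [0, 0.02, 2.0], "hand": 60},
  {"turn": [0, 0, 0], "offset": [0, 0.02, 2.6], "hand": 60},
  {"turn": [0, 0, 0], "offset": [0, 0.02, 2.88], "hand": 60},
  {"turn": [0, 0, 0], "offset": [0, 0.02, 3], "hand": 60},
  {"turn": [0, 0, 0], "offset": [0, 0.02, 3], "hand": 60},
])

```text
time_s: 27.62
tcp_pos: [0.4732, -0.0598, 0.1284]
ee_rot: [0.634, 0.557, -0.401, 0.357]
wrist_force: [-0.3, 0.1, 1.4]
grip_width: 0.0596
finger_force: 0.0
```

>>> servo_tool([
  {"turn": [0, 0, 0], "offset": [0, 0, 0], "hand": 30},
  {"turn": [0, 0, 0], "offset": [0, 0, 0], "hand": 30},
  {"turn": [0, 0, 0], "offset": [0, 0, 0], "hand": 30},
  {"turn": [0, 0, 0], "offset": [0, 0, 0], "hand": 30},
  {"turn": [0, 0, 0], "offset": [0, 0, 0], "hand": 30},
], newtons=80)

```text
time_s: 28.25
tcp_pos: [0.473, -0.0598, 0.1286]
ee_rot: [0.634, 0.557, -0.401, 0.357]
wrist_force: [-1.9, 2.5, 4.5]
grip_width: 0.034
finger_force: 79.0
```

Run:
```python
from h import *
st(); f=env.grab_frame('wrist'); pinlook(f)
u=np.array([np.sin(np.radians(7)),np.cos(np.radians(7))])
e0=np.array([.4738,-.0452])-.018*u; e1=np.array([.463,-.1352])+.075*u; print(e0,e1)
rows(pivot(e0,e1,[6,12,18,24,30,36,42,48,54,60,66,71,76,81,86,90],yaw=-7,lift=.003,e1z=.0085),30)
```

```text
t 28.25 tcp [ 0.473  -0.0598  0.1286] F [-1.9  2.5  4.5] w 0.034 ff 79.0 q [ 0.29  0.46 -0.04  1.78 -0.98  2.38]
err mm [ 1.2 -1.8  3.5] rot [0.1 0.1 0.4]
brass_end 0.56 [ 4.749e-01 -4.470e-02 -1.000e-04]
wood_end 0.74 [ 0.4728 -0.0471  0.1548]
pin 0.62 [ 0.474  -0.0475  0.0745]
mask 0.86 22728 c [ 0.4765 -0.0321  0.083 ] axis [ 0.013 -0.008  1.   ] ends [ 0.4754 -0.0314 -0.0023] [ 0.4774 -0.0327  0.1498] x,y,z ranges [[0.458, -0.044, 0.003], [0.492, -0.028, 0.148]]
mask 0.4 389 c [ 0.4634 -0.1255  0.0034] axis [-0.987  0.16  -0.002] ends [ 0.5019 -0.1317  0.0035] [ 0.4269 -0.1195  0.0033] x,y,z ranges [[0.423, -0.164, -0.0], [0.503, -0.104, 0.005]]
[ 0.47160635 -0.06306583] [ 0.4721402  -0.06075904]
[{"turn": [0.0, 1.2, 0.0], "offset": [-0.24, 0.0, 0.46], "hand": 30}, {"turn": [0.0, 2.4, 0.0], "offset": [-0.44, 0.0, 0.94], "hand": 30}, {"turn": [0.0, 3.6, 0.0], "offset": [-0.58, 0.0, 1.43], "hand": 30}, {"turn": [0.0, 4.8, 0.0], "offset": [-0.68, 0.0, 1.93], "hand": 30}, {"turn": [0.0, 6.0, 0.0], "offset": [-0.72, 0.0, 2.43], "hand": 30}, {"turn": [0.0, 7.2, 0.0], "offset": [-0.7, 0.0, 2.93], "hand": 30}, {"turn": [0.0, 8.4, 0.0], "offset": [-0.62, 0.01, 3.41], "hand": 30}, {"turn": [0.0, 9.6, 0.0], "offset": [-0.49, 0.01, 3.89], "hand": 30}]
[{"turn": [0.0, 1.2, 0.0], "offset": [-0.22, 0.0, 0.45], "hand": 30}, {"turn": [0.0, 2.4, 0.0], "offset": [-0.38, 0.0, 0.92], "hand": 30}, {"turn": [0.0, 3.6, 0.0], "offset": [-0.49, 0.0, 1.42], "hand": 30}, {"turn": [0.0, 4.6, -0.01], "offset": [-0.54, 0.0, 1.85], "hand": 30}, {"turn": [0.0, 5.6, -0.01], "offset": [-0.55, 0.0, 2.28], "hand": 30}, {"turn": [0.0, 6.6, -0.01], "offset": [-0.52, 0.0, 2.72], "hand": 30}, {"turn": [0.0, 7.6, -0.01], "offset": [-0.45, 0.0, 3.17], "hand": 30}, {"turn": [0.0, 8.4, -0.01], "offset": [-0.37, 0.0, 3.52], "hand": 30}]
```

Recompute the pivot from the measured pose (my tracked command had drifted 3.5 mm).

Run:
```python
from h import *
p,r=meas(); json.dump(dict(p=p.tolist(),q=r.as_quat().tolist()),open('cmd.json','w'))
u=np.array([np.sin(np.radians(7)),np.cos(np.radians(7))])
e0=np.array([.4738,-.0452])-.018*u; e1=np.array([.463,-.1352])+.075*u
rows(pivot(e0,e1,[6,12,18,24,30,36,42,48,54,60,66,71,76,81,86,90],yaw=-7,lift=.003,e1z=.0085),30)
```

```text
[{"turn": [0.01, 1.2, 0.0], "offset": [-0.24, 0.0, 0.48], "hand": 30}, {"turn": [0.02, 2.4, 0.0], "offset": [-0.43, 0.0, 0.98], "hand": 30}, {"turn": [0.02, 3.6, 0.0], "offset": [-0.58, 0.01, 1.48], "hand": 30}, {"turn": [0.03, 4.8, -0.01], "offset": [-0.66, 0.01, 1.99], "hand": 30}, {"turn": [0.04, 6.0, -0.01], "offset": [-0.7, 0.01, 2.51], "hand": 30}, {"turn": [0.05, 7.2, -0.01], "offset": [-0.67, 0.01, 3.02], "hand": 30}, {"turn": [0.06, 8.4, -0.01], "offset": [-0.58, 0.01, 3.52], "hand": 30}, {"turn": [0.07, 9.6, -0.01], "offset": [-0.44, 0.01, 4.0], "hand": 30}]
[{"turn": [0.01, 1.2, 0.0], "offset": [-0.22, 0.01, 0.47], "hand": 30}, {"turn": [0.01, 2.4, -0.01], "offset": [-0.38, 0.01, 0.96], "hand": 30}, {"turn": [0.02, 3.6, -0.01], "offset": [-0.48, 0.01, 1.47], "hand": 30}, {"turn": [0.03, 4.6, -0.01], "offset": [-0.53, 0.01, 1.91], "hand": 30}, {"turn": [0.04, 5.6, -0.01], "offset": [-0.53, 0.01, 2.36], "hand": 30}, {"turn": [0.04, 6.6, -0.01], "offset": [-0.49, 0.02, 2.81], "hand": 30}, {"turn": [0.05, 7.6, -0.01], "offset": [-0.42, 0.02, 3.26], "hand": 30}, {"turn": [0.06, 8.4, -0.01], "offset": [-0.33, 0.02, 3.63], "hand": 30}]
```

>>> servo_tool([
  {"turn": [0.01, 1.2, 0], "offset": [-0.24, 0, 0.48], "hand": 30},
  {"turn": [0.02, 2.4, 0], "offset": [-0.43, 0, 0.98], "hand": 30},
  {"turn": [0.02, 3.6, 0], "offset": [-0.58, 0.01, 1.48], "hand": 30},
  {"turn": [0.03, 4.8, -0.01], "offset": [-0.66, 0.01, 1.99], "hand": 30},
  {"turn": [0.04, 6, -0.01], "offset": [-0.7, 0.01, 2.51], "hand": 30},
  {"turn": [0.05, 7.2, -0.01], "offset": [-0.67, 0.01, 3.02], "hand": 30},
  {"turn": [0.06, 8.4, -0.01], "offset": [-0.58, 0.01, 3.52], "hand": 30},
  {"turn": [0.07, 9.6, -0.01], "offset": [-0.44, 0.01, 4], "hand": 30},
])

```text
time_s: 29.5
tcp_pos: [0.4611, -0.1546, 0.0941]
ee_rot: [0.744, 0.652, -0.109, 0.096]
wrist_force: [0.3, -0.1, -4.1]
grip_width: 0.0336
finger_force: 79.8
```

>>> servo_tool([
  {"turn": [0.01, 1.2, 0], "offset": [-0.22, 0.01, 0.47], "hand": 30},
  {"turn": [0.01, 2.4, -0.01], "offset": [-0.38, 0.01, 0.96], "hand": 30},
  {"turn": [0.02, 3.6, -0.01], "offset": [-0.48, 0.01, 1.47], "hand": 30},
  {"turn": [0.03, 4.6, -0.01], "offset": [-0.53, 0.01, 1.91], "hand": 30},
  {"turn": [0.04, 5.6, -0.01], "offset": [-0.53, 0.01, 2.36], "hand": 30},
])

```text
time_s: 30.12
tcp_pos: [0.4574, -0.185, 0.0413]
ee_rot: [0.748, 0.656, 0.072, -0.065]
wrist_force: [0.7, 0.9, -3.9]
grip_width: 0.0338
finger_force: 79.9
```

Run:
```python
from h import *
st(); f=env.grab_frame('wrist'); pinlook(f); cv2.imwrite('pics/w6.png',f['pixels'])
f=env.grab_frame('scene'); pinlook(f,False)
```

```text
t 30.12 tcp [ 0.4574 -0.185   0.0413] F [ 0.7  0.9 -3.9] w 0.0338 ff 79.9 q [-0.63  0.1  -0.24  1.33  0.17  1.06]
err mm [-0.2  3.6 29.6] rot [ -0.1 -13.9   0.1]
brass_end 0.62 [ 0.4724 -0.0591  0.0242]
pin 0.73 [ 0.4611 -0.1302  0.0413]
mask 0.67 22260 c [ 0.4638 -0.1358  0.0561] axis [-0.105 -0.962  0.253] ends [ 0.4726 -0.0545  0.0348] [ 0.4569 -0.1992  0.0728] x,y,z ranges [[0.443, -0.198, 0.032], [0.485, -0.058, 0.074]]
brass_end 0.79 [ 0.4731 -0.0553  0.0232]
brass_end 0.71 [0.4718 0.4697 0.0101]
wood_end 0.72 [0.4053 0.3794 0.0128]
wood_end 0.59 [ 0.4566 -0.2015  0.0601]
pin 0.73 [ 0.4627 -0.1299  0.0368]
mask 0.83 594 c [ 0.4593 -0.1132  0.0516] axis [-0.101 -0.952  0.289] ends [ 0.4658 -0.0515  0.0328] [ 0.4506 -0.195   0.0765] x,y,z ranges [[0.441, -0.19, 0.017], [0.481, -0.053, 0.076]]
mask 0.57 749 c [0.436  0.4283 0.0237] axis [-0.574 -0.819 -0.002] ends [0.4667 0.472  0.0238] [0.404  0.3827 0.0236] x,y,z ranges [[0.401, 0.381, 0.012], [0.471, 0.474, 0.03]]
```

View pics/w6.png

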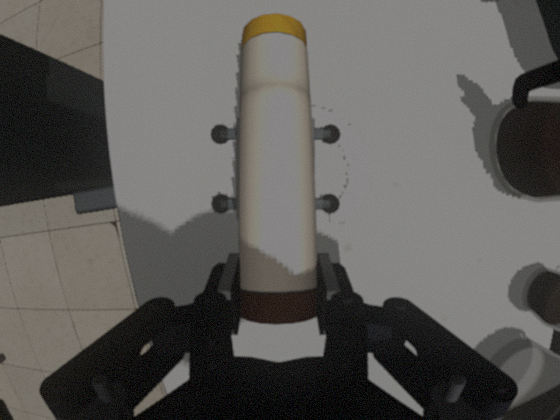

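The picture shows the pin (axis at px column 277) above the rest, its feet knobs symmetric at columns 220 and 332. It's aligned, so finish the lay-down.

Run:
```python
from h import *
pe,re=cmd()   # planned end
# second-call start = end pose undone; rebuild from final row numbers
t8,o8=np.array([.06,8.4,-.01]),np.array([-.33,.02,3.63]); t5,o5=np.array([.04,5.6,-.01]),np.array([-.53,.01,2.36])
V=lambda t:R.from_rotvec(t*5,degrees=True)
rs=re*V(t8).inv(); ps=pe-rs.apply(o8*.025)
cur=(ps+rs.apply(o5*.025), rs*V(t5))
t6,o6=np.array([.04,6.6,-.01]),np.array([-.49,.02,2.81]); t7,o7=np.array([.05,7.6,-.01]),np.array([-.42,.02,3.26])
P=[(ps+rs.apply(o*.025),rs*V(t)) for t,o in ((t6,o6),(t7,o7),(t8,o8))]
rows(P+[(pe-np.array([0,0,d]),re) for d in (0,.001,.002,.003)],30,start=cur)
```

```text
[{"turn": [0.0, 1.0, 0.0], "offset": [-0.18, 0.01, 0.42], "hand": 30}, {"turn": [0.01, 2.0, 0.0], "offset": [-0.33, 0.01, 0.85], "hand": 30}, {"turn": [0.02, 2.8, 0.0], "offset": [-0.42, 0.01, 1.22], "hand": 30}, {"turn": [0.02, 2.8, 0.0], "offset": [-0.42, 0.01, 1.22], "hand": 30}, {"turn": [0.02, 2.8, 0.0], "offset": [-0.43, 0.01, 1.25], "hand": 30}, {"turn": [0.02, 2.8, 0.0], "offset": [-0.44, 0.01, 1.29], "hand": 30}, {"turn": [0.02, 2.8, 0.0], "offset": [-0.44, 0.01, 1.33], "hand": 30}]
```

>>> servo_tool([
  {"turn": [0, 1, 0], "offset": [-0.18, 0.01, 0.42], "hand": 30},
  {"turn": [0.01, 2, 0], "offset": [-0.33, 0.01, 0.85], "hand": 30},
  {"turn": [0.02, 2.8, 0], "offset": [-0.42, 0.01, 1.22], "hand": 30},
  {"turn": [0.02, 2.8, 0], "offset": [-0.42, 0.01, 1.22], "hand": 30},
])

```text
time_s: 31.12
tcp_pos: [0.4562, -0.1884, 0.011]
ee_rot: [0.734, 0.644, 0.161, -0.147]
wrist_force: [-5.3, 0.5, -1.0]
grip_width: 0.0338
finger_force: 81.0
```

Run:
```python
from h import *
st(); f=env.grab_frame('wrist'); pinlook(f)
f=env.grab_frame('scene'); pinlook(f,False)
```

```text
t 31.12 tcp [ 0.4562 -0.1884  0.011 ] F [-5.3  0.5 -1. ] w 0.0338 ff 81.0 q [-0.75  0.28 -0.16  1.41  0.35  0.9 ]
err mm [-1.3  0.1  2.2] rot [0.2 0.1 0.1]
brass_end 0.88 [ 0.4733 -0.0608  0.0251]
wood_end 0.85 [ 0.4539 -0.2111  0.0243]
wood_end 0.62 [ 0.4727 -0.0575  0.026 ]
pin 0.61 [ 0.4613 -0.1368  0.0236]
mask 0.87 22832 c [ 0.4618 -0.144   0.0381] axis [-0.104 -0.995 -0.004] ends [ 0.4706 -0.0597  0.0384] [ 0.4538 -0.2199  0.0379] x,y,z ranges [[0.441, -0.208, 0.025], [0.484, -0.064, 0.043]]
brass_end 0.92 [0.4721 0.469  0.0097]
brass_end 0.67 [ 0.4725 -0.059   0.0268]
wood_end 0.88 [0.4048 0.382  0.0133]
wood_end 0.85 [ 0.4545 -0.2091  0.0239]
pin 0.86 [0.4371 0.4263 0.0096]
pin 0.79 [ 0.4601 -0.1348  0.0224]
mask 0.86 760 c [0.4359 0.4281 0.0237] axis [-0.578 -0.816 -0.001] ends [0.4669 0.472  0.0238] [0.4038 0.3828 0.0237] x,y,z ranges [[0.401, 0.381, 0.012], [0.472, 0.473, 0.03]]
mask 0.66 547 c [ 0.4582 -0.1172  0.0369] axis [-0.112 -0.992  0.063] ends [ 0.4651 -0.0561  0.0331] [ 0.4479 -0.2093  0.0427] x,y,z ranges [[0.44, -0.205, 0.011], [0.482, -0.057, 0.046]]
```

>>> servo_tool([
  {"turn": [0, 0, 0], "offset": [-0.01, -0.03, 0.04], "hand": 30},
  {"turn": [0, 0, 0], "offset": [-0.02, -0.04, 0.07], "hand": 30},
  {"turn": [0, 0, 0], "offset": [-0.02, -0.04, 0.07], "hand": 30},
], newtons=40)

```text
time_s: 32.0
tcp_pos: [0.4565, -0.1884, 0.0111]
ee_rot: [0.733, 0.645, 0.161, -0.144]
wrist_force: [-5.6, -1.1, 2.5]
grip_width: 0.0337
finger_force: 81.3
```

Run:
```python
from h import *
st(); f=env.grab_frame('wrist'); pinlook(f)
```

```text
t 32.0 tcp [ 0.4565 -0.1884  0.0111] F [-5.6 -1.1  2.5] w 0.0337 ff 81.3 q [-0.75  0.27 -0.16  1.4   0.35  0.9 ]
err mm [-1.   0.1  2.3] rot [-0.  -0.2 -0.1]
brass_end 0.91 [ 0.4733 -0.0605  0.0281]
wood_end 0.62 [ 0.4552 -0.2104  0.0279]
pin 0.86 [ 0.4606 -0.1355  0.0257]
mask 0.57 22869 c [ 0.4619 -0.1439  0.0384] axis [-0.102 -0.995 -0.008] ends [ 0.4705 -0.0603  0.039 ] [ 0.4541 -0.2197  0.0378] x,y,z ranges [[0.441, -0.208, 0.027], [0.483, -0.064, 0.043]]
```

Seated. Release and retreat.

>>> servo_tool([
  {"turn": [0, 0, 0], "offset": [0, 0, 0], "hand": 36},
  {"turn": [0, 0, 0], "offset": [0, 0, 0], "hand": 40},
  {"turn": [0, 0, 0], "offset": [0, 0, 0], "hand": 56},
  {"turn": [0, 0, 0], "offset": [0, 0, 0], "hand": 56},
  {"turn": [0, 0, 0], "offset": [0, 0, -0.8], "hand": 56},
  {"turn": [0, 0, 0], "offset": [0, 0, -2], "hand": 56},
  {"turn": [0, 0, 0], "offset": [0, 0, -4], "hand": 56},
  {"turn": [0, 0, 0], "offset": [0, 0, -5], "hand": 56},
])

```text
time_s: 33.25
tcp_pos: [0.4515, -0.2424, 0.1253]
ee_rot: [0.734, 0.644, 0.162, -0.143]
wrist_force: [0.9, 0.7, 0.1]
grip_width: 0.056
finger_force: 0.0
```

Run:
```python
from h import *
st()
for n in ('wrist','top','scene'):
    f=env.grab_frame(n); print(n); pinlook(f,n=='wrist')
    if n=='wrist': cv2.imwrite('pics/w7.png',f['pixels'])
    for q in ['tumbler_b','spice_shaker','salt_shaker']:
        for d in env.look_for(q,f)[:1]: print(n,q,round(d['score'],2),np.round(d['location'],3))
```

```text
t 33.25 tcp [ 0.4515 -0.2424  0.1253] F [0.9 0.7 0.1] w 0.056 ff 0.0 q [-0.83  0.27  0.07  1.66  0.33  0.82]
err mm [ -6.  -53.9 116.5] rot [-0.3 -0.1 -0.1]
wrist
brass_end 0.65 [ 0.4751 -0.0609  0.0224]
wood_end 0.83 [ 0.452  -0.2082  0.0262]
pin 0.91 [ 0.4634 -0.1348  0.0234]
pin 0.15 [ 0.4735 -0.0579  0.0234]
mask 0.93 7058 c [ 0.4617 -0.1435  0.0373] axis [-0.129 -0.992 -0.007] ends [ 0.4724 -0.0611  0.0379] [ 0.453  -0.2103  0.0369] x,y,z ranges [[0.439, -0.21, 0.024], [0.485, -0.064, 0.042]]
wrist tumbler_b 0.94 [ 0.648 -0.33   0.062]
wrist spice_shaker 0.96 [ 0.649 -0.252  0.059]
wrist salt_shaker 0.74 [ 0.632 -0.016  0.036]
top
brass_end 0.76 [ 0.4715 -0.0607  0.0237]
brass_end 0.53 [0.4699 0.4674 0.011 ]
wood_end 0.88 [ 0.4516 -0.2092  0.0252]
wood_end 0.72 [0.4069 0.3784 0.0152]
pin 0.82 [ 0.461  -0.1331  0.0245]
pin 0.81 [0.44   0.4237 0.0097]
mask 0.72 333 c [0.4352 0.4171 0.0228] axis [-0.557 -0.83  -0.024] ends [0.4669 0.4644 0.0242] [0.4066 0.3745 0.0216] x,y,z ranges [[0.402, 0.372, 0.002], [0.472, 0.465, 0.032]]
top tumbler_b 0.57 [ 0.65  -0.341  0.036]
top spice_shaker 0.47 [ 0.654 -0.249  0.075]
top salt_shaker 0.74 [ 0.634 -0.001  0.08 ]
scene
brass_end 0.71 [ 0.474  -0.0628  0.0265]
brass_end 0.62 [0.4704 0.4714 0.0106]
wood_end 0.92 [0.4053 0.3819 0.0126]
wood_end 0.82 [ 0.453  -0.209   0.0266]
pin 0.93 [ 0.46   -0.1331  0.0208]
pin 0.58 [0.4398 0.4273 0.013 ]
mask 0.98 752 c [0.4361 0.429  0.0237] axis [-0.576 -0.818  0.008] ends [0.4666 0.4723 0.0233] [0.4037 0.383  0.0242] x,y,z ranges [[0.402, 0.381, 0.012], [0.471, 0.473, 0.03]]
mask 0.69 592 c [ 0.4581 -0.1205  0.0352] axis [-0.159 -0.986  0.047] ends [ 0.4685 -0.0564  0.0322] [ 0.4439 -0.2085  0.0394] x,y,z ranges [[0.436, -0.204, 0.002], [0.497, -0.058, 0.046]]
scene tumbler_b 0.7 [ 0.642 -0.312  0.065]
scene spice_shaker 0.77 [ 0.657 -0.244  0.053]
scene salt_shaker 0.77 [0.635 0.01  0.051]
```

View pics/w7.png

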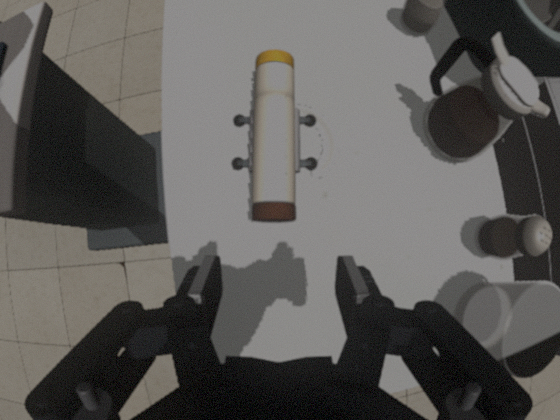

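The picture shows the pin seated between the rods, brass at px (275,58) and wood at (274,210), centred over the feet knobs. The shakers and the glass have not moved.

```bash
python3 -c "
from rig import env
print(env.hand_in())"
```

```text
the job is handed in; nothing more can be done
None
```

The pin was walked end over end and now lies settled in the groove of the right-hand rest, its middle measured within about 1 mm of the rest's middle; the shakers and glass did not move, and I handed it in at about 33 s.

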